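# Fit the brake plate of a mould wheel

## Task

Take the new brake plate out of the wooden stand and slide it down into the mould wheel's green brake bracket, lining towards the wheel, until it sits flat on the seat and both top spring clips have snapped back over its ears. Push gently (about 20 N is plenty), let go of it, and do not disturb the other things on the bench.

Things in the scene. Friction and masses are not known exactly. Their poses are not given: they have to be found in the camera images.
- pad_tab (a point): Brake plate, stands upright and loose in the stand: steel, 8 mm thick (x), 70 wide (y), 40 high, plus a finger tab 8 x 40 x 40 mm on top; 0.22-0.37 kg. This point: middle of the tab, 64 mm above the plate's foot, 16 below its top edge. Grasp here across the 8 mm (fingers close along x); fingertips must stay above the shoulder 24 mm lower. z up along the plate.
- pad_foot (a point): Middle of the plate's foot, 64 mm below pad_tab, same axes. An ear 8 mm thick sticks out 12 mm at +y and at -y (94 mm over both), from the foot up to 26 mm, lower end rounded.
- pad_lining (a point): Middle of the front of the brick-red lining (10 mm thick, 66 wide, 36 high, level with the foot, on the plate's +x side): 14 mm from the plate's middle plane along its +x, 18 mm above its foot.
- stand: Fixed wooden stand 46 x 122 mm, 26 mm high, with one pocket 21 x 98 mm, 18 mm deep, floor 8 mm above the bench, where the brake plate stands. Origin on the bench under the plate's middle; x, y as the plate's at the start.
- wheel: Fixed mould wheel with green brake bracket. Origin on the bench midway between the bracket's slots; x points to the wheel's centre 138 mm away (wheel 240 mm across, at most 61 mm high), y from slot to slot, z up. The lining must face +x. A plate that is home has its middle plane at x about 0, y = 0 within 2 mm, yaw as this body.
- bracket_mouth (a point): Midway between the slots at the post tops, 80 mm above the bench; axes as wheel. The two posts stand at y = -55 to -37 and +37 to +55 mm; the plate goes down between them, ears in the slots. Enter at x = +1 to +2 mm, y = 0. The seat (hard stop for the foot, to be felt) lies 38 to 58 mm below here (22 to 42 above the bench), differs every time and is not measured.
- slot_left (a point): Middle of the mouth of the slot at +y (y = 43 mm, x = 2 mm in wheel, 80 mm up). Open on top and to the middle; back wall x = -4 mm (edge rounded, reaches 82.5 mm up), front wall x = +8, end wall y = 49 mm. Two sprung brass noses stand out from the front wall to x = +1.5 mm and push the ear onto the back wall.
- slot_right (a point): The same at y = -43 mm. Each nose has a sloping lead-in 10 mm high above it. Upper noses sit 30 mm above the seat, lower ones 12 mm. Pushing the ears past them takes about 5 to 15 N in all; the plate's weight is not enough. Noses and seat share one height adjuster: when the foot is on the seat, the upper noses snap out above the ears.
- clip_left (a joint): Upper spring clip (nose) of the +y slot, m: 0 = sprung fully out, about 0.0025 = pushed back by the ear alongside it, near 0 again = snapped out over the ear.
- clip_right (a joint): Upper spring clip of the -y slot, same values.
- mould: Bystander: round plaster mould, 110 mm across, 85 mm high. Origin at its underside.
- cup: Bystander: grey mug, 84 mm across, 85 mm high. Origin at its underside.
- wrench: Bystander: wrench lying on the bench.
- brush: Bystander: brush lying on the bench.
Mind the look-alikes: they are no part of the job. Of the things that look like the part that bears pad_tab, the smallest one is meant.

How it is judged:
By the outcome, as a careful person would: the job done as asked, in the order asked, and still so for the second after the job is handed in, with the robot touching nothing.
It also fails if it takes over 64 s, if anything falls off the work surface, if the arm or the gripper's body presses on something with over 40 N, if the wrist force passes 120 N, or if a joint passes its speed limit or range.

## Robot

A 7-joint arm with a two-finger parallel gripper is mounted at the origin on the work surface. World frame = base frame: x ahead of the robot, y to its left, z up, the work surface at z = 0. Lengths are in m, angles in rad, forces in N, time in s.
With the tool pointing down it reaches from about 0.425 to 0.875 m from the base axis. Payload 4.7 kg.
Tool frame: the origin (TCP) lies at the very end of the fingers, on their centre line; the grasp point (between the pads) lies 19 mm behind it; z points along the fingers, y is the direction in which the jaws open and shut (so a half turn about z gives the same grasp; the last joint's range is limited). The gripper opens to 87 mm and grips with 3 to 60 N. Pads are 19 mm wide; open, the fingers measure 117 mm over their backs; the gripper's body (75 mm by 190 mm) begins 51 mm behind the grasp point.
Start: joints at [1.149, 0.321, -0.07, 1.45, 0.023, 1.371, -0.057], TCP at [0.274, -0.589, 0.223] pointing down, gripper open.
Joint ranges: [-2.86, 2.86], [-0.3, 2.09], [-1.38, 1.24], [0.06, 2.45], [-1.56, 4.7], [0.09, 2.05], [-2.69, 2.69]. Speed limits (rad/s): [2.57, 2.57, 3.14, 3.14, 3.14, 3.14, 3.14].

## Interface

Orientations are given as [roll, pitch, yaw] about the fixed x, y, z axes, in that order (R = Rz(yaw) Ry(pitch) Rx(roll)).
In Python, from cell import manip, camera, look_for, landmark_of gives the robot as it stands.
- The arm moves only by the shell command python3 -m pendant 'ROWS'. ROWS is JSON, a list of rows, each a list of 5 numbers: the opening, from 0 (shut) to 1 (fully open), then the shift along the tool's x, y, z normalised to -1 to 1, where 1 is 0.025 m, then the turn about the tool's z normalised to -1 to 1, where 1 is pi/2 rad. In form: [[claw, dx, dy, dz, roll], ...]. A call has 1 to 10 rows; each row shifts and turns the commanded pose from where the row before left it, along the tool's axes as they then stand; what a row does not reach is not made up. A row lasts 1/12 s, in which the tool goes at most 41.7 mm and 7.16 degrees, less where a joint would pass 70% of its speed; a pose out of reach is approached as far as the arm can. A call with a number of a shift or a turn outside -1 to 1 is refused whole. A call with a gripper value outside its range is refused whole. The fingers move at their own pace and stop on an object; the grip force is fixed at half the most. Time passes only in rows, so rows that do not move let the fingers close. It gives the time, the measured TCP pose, the force and the opening at its end, in the units of the state.
- manip.observe(): the state, without advancing time (a new reading comes with each control period).
- camera(name): name is "scene" or "top"; returns a dict with "color" (480x640x3 uint8, red, green, blue), "z_map" (480x640 float32, m along the optical axis (not along the pixel's ray), 0 where there is no reading), "K" (3x3 intrinsics, pixels), "extrinsics" (4x4, takes a point from camera to world coordinates). Camera axes: x right, y down, z forward; pixel columns grow to the right and rows downward; lengths in m; the calibration is good to about 2 mm. A picture is of the moment at which its call begins.
- manip.close_job(): hands the job in, once; it reports no verdict.
Trained networks look in a picture, given as the dict that the camera call returned (one of the last four; its "shot" number tells which), for a name from the list of things; names that differ only in an ending like _2 or _b are one class to them, and where a whole thing is asked for, a point or a joint stands for the part that bears it (a point fixed in the world has none). Each returns a list of dicts, best first, with "score" (0 to 1); they miss things now and then, are a little off and sometimes report something else, mostly with a low value. They report only what shows in the picture. A call takes as long as a camera call. They do not tell look-alikes from the thing itself.
- look_for(picture, label): "position" ([x, y, z] in m, in the coordinates of the camera as it stood for that picture, good to about 4 mm: the middle of the surface that is visible of it).
- landmark_of(picture, label): "position" ([x, y, z] in m, in the coordinates of the camera as it stood for that picture, good to about 4 mm: a listed point, or the origin of a listed thing).
The state is a dict: "t": time; "joints": joint angles; "joint_velocities": joint speeds; "effort": joint torques, N m; "eef_pos": TCP position; "eef_rot": TCP orientation; "force": force on the tool from outside, world axes, zero at the start; "torque": the same for the moment, N m; "gripper_width": finger opening in m.
Only numpy, scipy, OpenCV 4.12 (cv2) and the standard library are available. Lean on these libraries where they do the work, as an engineer would, in place of code of your own. Each camera call takes 0.05 s, during which the arm holds its last target.

## Working session

There is one attempt and no reset: what is moved stays moved. The work goes in short steps, Python scripts to look and compute and a shell command to move; the robot and the scene stay as the last step left them, time stands still between calls to the robot, and variables do not carry over. Pictures are saved under pics/ and viewed, and the job is handed in when it is done.

```bash
ls; mkdir -p pics; cat > h.py <<'E'
import numpy as np,cv2
from cell import manip,camera,look_for,landmark_of
def w(p,q): 
    E=np.array(p["extrinsics"]);return E[:3,:3]@np.array(q)+E[:3,3]
def cloud(p):
    z=p["z_map"];K=np.array(p["K"]);v,u=np.indices(z.shape)
    c=np.stack([(u-K[0,2])/K[0,0]*z,(v-K[1,2])/K[1,1]*z,z],-1)
    E=np.array(p["extrinsics"]);W=c@E[:3,:3].T+E[:3,3];W[z<=0]=np.nan;return W
def px(p,W):
    E=np.array(p["extrinsics"]);c=E[:3,:3].T@(np.array(W)-E[:3,3]);k=np.array(p["K"])@c;return k[:2]/k[2]
E
python3 - <<'E'
from h import *
np.set_printoptions(precision=4,suppress=True)
for n in("scene","top"):
    p=camera(n);cv2.imwrite(f"pics/{n}0.png",p["color"][:,:,::-1]);np.savez(f"{n}0.npz",**{k:p[k] for k in("color","z_map","K","extrinsics")})
    print(n,np.array(p["K"])[0,0],np.array(p["extrinsics"]))
    for l in "pad_tab pad_foot pad_lining stand wheel bracket_mouth slot_left slot_right mould cup wrench brush".split():
        for d in landmark_of(p,l)[:4]: 
            W=w(p,d["position"]);print(l,round(d["score"],2),W,px(p,W).round())
print(manip.observe())
E
```

```text
pics
scene 543.3862877381385 [[-0.843   0.3882 -0.3724  0.9962]
 [ 0.538   0.6029 -0.5892  0.7011]
 [-0.0042 -0.697  -0.7171  0.9687]
 [ 0.      0.      0.      1.    ]]
pad_tab 0.88 [ 0.482  -0.2891  0.0704] [289. 167.]
pad_tab 0.86 [ 0.3867 -0.4384  0.0857] [291. 123.]
pad_tab 0.82 [ 0.3543 -0.2651  0.0839] [335. 151.]
pad_foot 0.77 [ 0.3553 -0.2606  0.0015] [335. 176.]
pad_foot 0.74 [ 0.6713 -0.3303 -0.0009] [219. 204.]
pad_foot 0.67 [ 0.3781 -0.4392  0.0008] [295. 146.]
pad_foot 0.59 [ 0.4801 -0.2884  0.0089] [290. 184.]
pad_lining 0.95 [ 0.3403 -0.2722  0.0217] [337. 166.]
pad_lining 0.76 [ 0.3921 -0.4574  0.0258] [287. 137.]
pad_lining 0.73 [ 0.4935 -0.2843  0.0266] [287. 182.]
stand 0.74 [ 0.4816 -0.2847  0.0031] [291. 187.]
stand 0.53 [ 0.4819 -0.289   0.0112] [290. 184.]
wheel 0.86 [ 0.5713  0.0867 -0.    ] [339. 294.]
bracket_mouth 0.7 [0.5697 0.0871 0.0808] [341. 271.]
bracket_mouth 0.34 [ 0.4788 -0.2881  0.0101] [291. 184.]
slot_left 0.68 [0.5563 0.1292 0.0784] [357. 282.]
slot_right 0.71 [0.5838 0.0468 0.0815] [325. 261.]
mould 0.64 [ 0.4851  0.3727 -0.0005] [455. 372.]

[... 1177 characters left out ...]
9. 205.]
mould 0.92 [ 0.4858  0.3709 -0.0004] [180. 253.]
cup 0.77 [ 0.6749 -0.3262 -0.0003] [461. 175.]
wrench 0.9 [ 0.4308 -0.0881  0.0046] [367. 274.]
brush 0.69 [0.3604 0.2516 0.0025] [227. 304.]
{'t': 1.3, 'joints': array([ 1.1491,  0.321 , -0.0701,  1.4505,  0.0226,  1.3708, -0.0569]), 'joint_velocities': array([ 0.0012, -0.0003,  0.0018, -0.0016, -0.0009,  0.0006,  0.0007]), 'effort': array([  0.0003, -49.1103,  -0.4028, -31.2775,  -0.0635,   0.0336,
         0.    ]), 'eef_pos': array([ 0.2744, -0.5893,  0.2226]), 'eef_rot': array([3.1415, 0.    , 0.4359]), 'force': array([-0.4869,  0.4811, -0.6217]), 'torque': array([-0.0141, -0.0206,  0.0007]), 'gripper_width': 0.08712637127444432}
```

View pictures.

View pics/scene0.png

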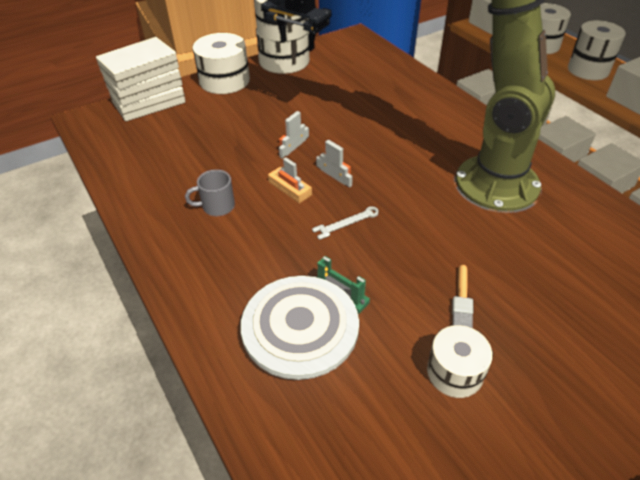

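View pics/top0.png

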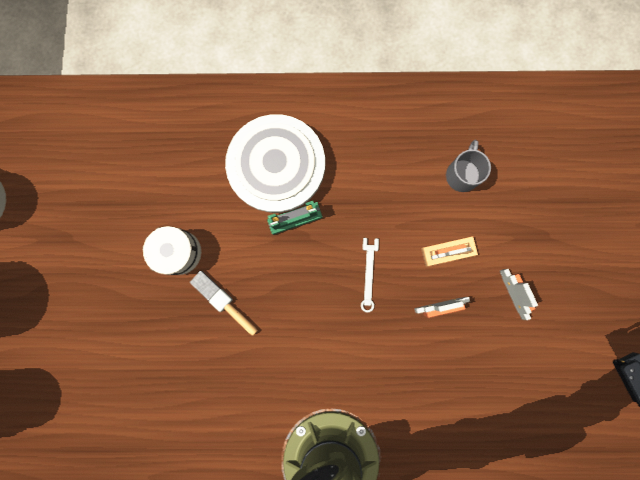

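```bash
python3 - <<'E'
from h import *
a=cv2.imread("pics/scene0.png");b=cv2.imread("pics/top0.png")
A=cv2.resize(a[100:220,240:390],None,fx=5,fy=5,interpolation=cv2.INTER_CUBIC);cv2.imwrite("pics/c1.png",A)
cv2.imwrite("pics/c2.png",cv2.resize(b[215:325,425:545],None,fx=5,fy=5,interpolation=cv2.INTER_CUBIC))
cv2.imwrite("pics/c3.png",cv2.resize(a[230:320,290:420],None,fx=6,fy=6,interpolation=cv2.INTER_CUBIC))
cv2.imwrite("pics/c4.png",cv2.resize(b[160:260,240:350],None,fx=6,fy=6,interpolation=cv2.INTER_CUBIC)[:600])
E
```

```text
(no output)
```

View pics/c1.png

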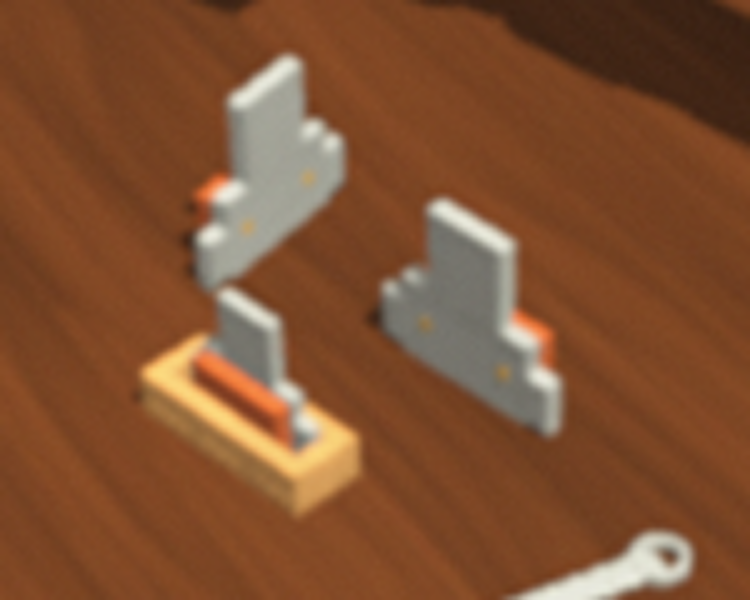

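View pics/c2.png

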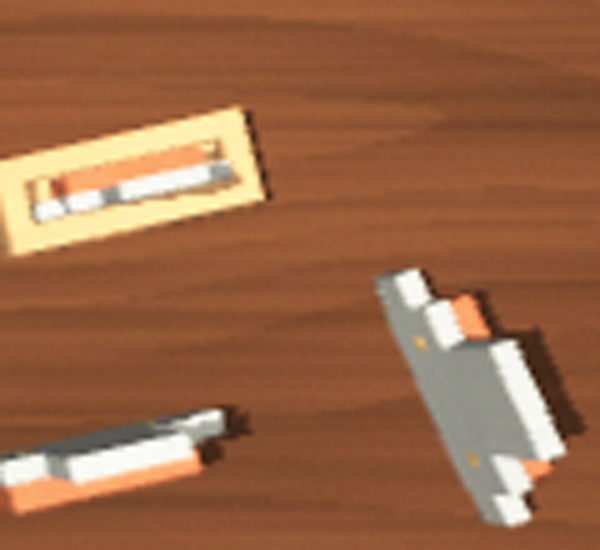

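View pics/c3.png

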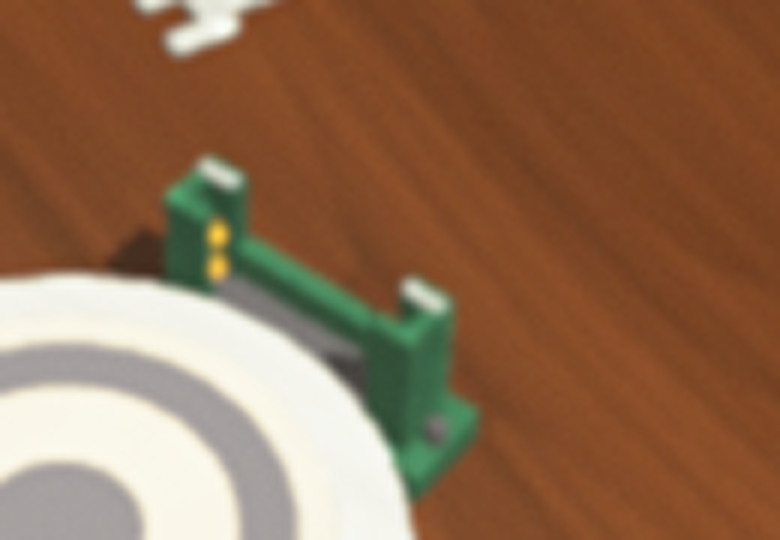

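View pics/c4.png

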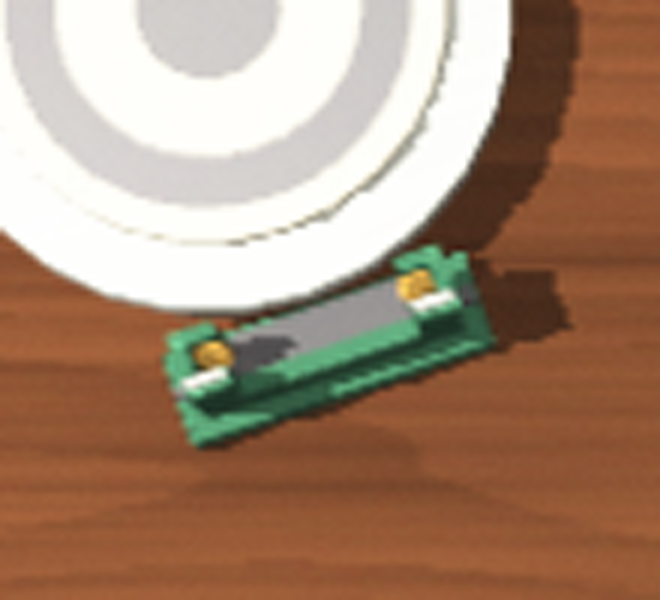

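```bash
python3 - <<'E'
from h import *
np.set_printoptions(precision=4,suppress=True)
for n in("scene","top"):
    p=dict(np.load(f"{n}0.npz"));W=cloud(p);hsv=cv2.cvtColor(p["color"],cv2.COLOR_RGB2HSV)
    x,y,z=W[...,0],W[...,1],W[...,2]
    near=lambda a,b,r:np.hypot(x-a,y-b)<r
    bench=(np.abs(x-.45)<.1)&(np.abs(y+.0)<.05)&(abs(z)<.02); print(n,"bench z",np.nanmedian(z[bench]),np.nanstd(z[bench]))
    # stand top
    m=near(.481,-.287,.08)&(abs(z-.026)<.006)&(hsv[...,0]>13)&(hsv[...,0]<25)&(hsv[...,2]>150)
    P=W[m][:,:2].astype(np.float32);r=cv2.minAreaRect(P*1000);print("stand",m.sum(),r,np.median(W[m][:,2]))
    m=near(.481,-.287,.05)&(z>.06);P=W[m];print("tab",len(P),P.mean(0),P.max(0),cv2.minAreaRect((P[:,:2]*1000).astype(np.float32)) if len(P) else 0)
    m=near(.481,-.287,.05)&(z>.082);P=W[m];print("tabtop",len(P),P.mean(0) if len(P) else 0)
    # wheel
    for lo,hi in((.02,.045),(.045,.075)):
        m=near(.70,.13,.135)&(z>lo)&(z<hi)&(hsv[...,1]<60);
        P=W[m];
        if len(P)>50: print("wheel",lo,m.sum(),np.median(P[:,2]),cv2.minEnclosingCircle((P[:,:2]*1000).astype(np.float32)))
    m=near(.57,.087,.08)&(z>.07);P=W[m];print("posts",len(P),P[:,2].max())
    u=(P[:,:2]-[.57,.087])@np.array([-.32,.947])
    for s in(1,-1):
        q=P[s*u>0];print(s,len(q),q.mean(0),cv2.minAreaRect((q[:,:2]*1000).astype(np.float32)))
E
```

```text
scene bench z 0.0006154731664336222 0.0018994602890044163
stand 303 ((483.8522644042969, -285.29058837890625), (50.567142486572266, 126.41374206542969), 13.42478084564209) 0.025700607383016938
tab 135 [ 0.4801 -0.2844  0.078 ] [ 0.4881 -0.2636  0.0944] ((479.69415283203125, -287.1875305175781), (13.31535530090332, 47.218021392822266), 13.53525161743164)
tabtop 59 [ 0.4791 -0.2846  0.0869]
wheel 0.02 415 0.03781141823210743 ((692.7559204101562, 128.26661682128906), 127.57215881347656)
wheel 0.045 9160 0.059323220463433524 ((693.1387329101562, 133.04151916503906), 124.87078857421875)
posts 223 0.08513171271188613
1 117 [0.5547 0.1335 0.0781] ((553.8851318359375, 131.27609252929688), (29.306764602661133, 18.675151824951172), 21.122665405273438)
-1 106 [0.5839 0.0445 0.0783] ((583.0453491210938, 43.63054275512695), (31.4361515045166, 19.892578125), 20.14775848388672)
top bench z 0.0003655615540356649 0.0020988534917055395
stand 515 ((485.11627197265625, -286.73162841796875), (44.95220947265625, 123.56083679199219), 12.414423942565918) 0.02602062517063186
tab 77 [ 0.4794 -0.2848  0.0851] [ 0.4866 -0.2671  0.0932] ((479.9623718261719, -287.437744140625), (7.912874698638916, 41.764862060546875), 12.20067310333252)
tabtop 65 [ 0.48   -0.2871  0.0879]
wheel 0.02 182 0.033791969501265284 ((690.7666015625, 129.1192169189453), 125.70015716552734)
wheel 0.045 7533 0.05923941798046961 ((692.9807739257812, 131.6693878173828), 125.38101196289062)
posts 152 0.08740449987511645
1 78 [0.5546 0.1307 0.0794] ((554.9334106445312, 130.3251953125), (26.598190307617188, 17.784299850463867), 17.56952476501465)
-1 74 [0.5842 0.0428 0.08  ] ((584.4463500976562, 43.79867172241211), (26.742942810058594, 17.524930953979492), 18.209867477416992)
```

```bash
python3 -m pendant '[[1,0,0,0,-0.0722],[1,0,0,0,-0.0722],[1,0,0,0,-0.0722],[1,0,0,0,-0.0722],[1,0,0,0,-0.0722],[1,0,0,0,-0.0722],[1,0,0,0,-0.0722],[1,0,0,0,-0.0722],[1,0,0,0,-0.0722],[1,0,0,0,-0.0722]]'; python3 -m pendant '[[1,0,0,0,-0.0722],[1,0,0,0,-0.0722],[1,0,0,0,0]]'
```

```text
t: 2.13
eef_pos: [0.2743, -0.5893, 0.2226]
eef_rot: [-3.142, 0.0, 1.576]
force: [-0.1, 0.4, -0.1]
gripper_width: 0.0872
t: 2.38
eef_pos: [0.2743, -0.5893, 0.2226]
eef_rot: [3.142, 0.0, 1.799]
force: [0.0, -0.3, -0.2]
gripper_width: 0.0872
```

```bash
cat >> h.py <<'E'
def wheel_fit(p):
    # rim outline of wheel top in a picture, intersected with z=zt
    pass
E
python3 - <<'E'
from h import *
from scipy.optimize import least_squares
for n in("scene","top"):
    p=dict(np.load(f"{n}0.npz"));W=cloud(p);z=W[...,2];x=W[...,0];y=W[...,1]
    r=np.hypot(x-.70,y-.13)
    for a in range(0,130,10):
        m=(r>a/1000)&(r<(a+10)/1000);print(a,round(float(np.nanmedian(z[m])),4),end=" ")
    print()
E
```

```text
0 0.0611 10 0.0611 20 0.0612 30 0.0611 40 0.061 50 0.0609 60 0.0608 70 0.0607 80 0.0608 90 0.0561 100 0.0503 110 0.0486 120 0.0014 
0 0.0614 10 0.0612 20 0.0609 30 0.0609 40 0.0611 50 0.0608 60 0.0607 70 0.0607 80 0.0606 90 0.0545 100 0.0507 110 0.05 120 0.0014
```

```bash
python3 -m pendant '[[1,0.7,0.75,0,0],[1,0.7,0.75,0,0],[1,0.7,0.75,0,0],[1,0.7,0.75,0,0],[1,0.7,0.75,0,0],[1,0.7,0.75,0,0],[1,0.7,0.75,0,0],[1,0.7,0.75,0,0],[1,0.7,0.75,0,0],[1,0.7,0.75,0,0]]'; python3 -m pendant '[[1,0.7,0.75,0,0],[1,0.7,0.75,0,0],[1,0.7,0.75,0,0],[1,0.8,0.97,0,0],[1,0,0,0,0],[1,0,0,0,0]]'
python3 - <<'E'
from h import *
from scipy.optimize import least_squares
for n in("scene","top"):
    p=dict(np.load(f"{n}0.npz"))
    # inner disc edge (z~.0609, grey ring?) and outer rim z~.05: white colour outline back-projected on z=.0495
    K=p["K"];E=p["extrinsics"];g=cv2.cvtColor(p["color"],cv2.COLOR_RGB2GRAY).astype(np.float32)
    def samp(cx,cy,r,z,th):
        P=np.stack([cx+r*np.cos(th),cy+r*np.sin(th),np.full_like(th,z)],-1)
        c=(P-E[:3,3])@E[:3,:3];k=c@K.T;k=k[:,:2]/k[:,2:]
        return cv2.remap(g,k[:,0].astype(np.float32)[None],k[:,1].astype(np.float32)[None],cv2.INTER_LINEAR)[0]
    th=np.linspace(0,2*np.pi,181)[:-1];rs=np.arange(.010,.085,.0005)
    I=np.stack([samp(.7003,.1316,r,.061,th) for r in rs]) 
    prof=I.mean(1);d=np.gradient(prof)
    idx=np.argsort(-abs(d))[:12];print(n,[(round(rs[i]*1000,1),round(d[i],1)) for i in idx])
    for rr in sorted({18,45,60}): pass
    # edge per angle about strongest radii
    for r0 in (rs[idx[0]],):
        D=np.gradient(I,axis=0);win=abs(rs-r0)<.008
        s=np.sign(d[idx[0]]);e=rs[win][np.argmax(s*D[win],0)]
        f=least_squares(lambda q:np.hypot(.7003+e*np.cos(th)-q[0],.1316+e*np.sin(th)-q[1])-q[2],[.7,.13,r0],loss="soft_l1",f_scale=.001)
        print(r0,f.x,np.abs(f.fun).mean())
E
```

```text
t: 3.22
eef_pos: [0.4185, -0.3756, 0.2228]
eef_rot: [3.141, 0.0, 1.793]
force: [0.5, -0.5, -0.1]
gripper_width: 0.0872
t: 3.72
eef_pos: [0.4815, -0.2858, 0.2228]
eef_rot: [3.141, 0.0, 1.799]
force: [0.2, -0.7, 0.1]
gripper_width: 0.0871
scene [(np.float64(80.0), np.float32(8.1)), (np.float64(80.5), np.float32(8.0)), (np.float64(28.5), np.float32(7.8)), (np.float64(61.0), np.float32(-7.7)), (np.float64(79.5), np.float32(7.7)), (np.float64(28.0), np.float32(7.7)), (np.float64(29.0), np.float32(7.7)), (np.float64(61.5), np.float32(-7.6)), (np.float64(60.5), np.float32(-7.6)), (np.float64(81.0), np.float32(7.5)), (np.float64(27.5), np.float32(7.3)), (np.float64(60.0), np.float32(-7.2))]
0.08000000000000006 [0.69904917 0.13149118 0.08034489] 0.00034936041293090616
top [(np.float64(60.5), np.float32(-5.9)), (np.float64(29.0), np.float32(5.9)), (np.float64(29.5), np.float32(5.8)), (np.float64(61.0), np.float32(-5.8)), (np.float64(81.0), np.float32(5.7)), (np.float64(80.5), np.float32(5.7)), (np.float64(60.0), np.float32(-5.6)), (np.float64(28.5), np.float32(5.5)), (np.float64(81.5), np.float32(5.1)), (np.float64(80.0), np.float32(5.1)), (np.float64(61.5), np.float32(-5.0)), (np.float64(30.0), np.float32(5.0))]
0.06050000000000005 [0.69945504 0.13216656 0.06081838] 0.0004127986638175845
```

```bash
python3 -m pendant '[[1,-0.04,-0.06,0.8,0],[1,0,0,0.8,0],[1,0,0,0.8,0],[1,0,0,0.8,0],[1,0,0,0.8,0],[1,0,0,0.8,0],[1,0,0,0.2,0],[1,0,0,0,0],[1,0,0,0,0]]'
python3 - <<'E'
from h import *
for n in("scene","top"):
    p=camera(n);c=px(p,[.48,-.287,.09]).astype(int);s=p["color"][max(0,c[1]-60):c[1]+60,max(0,c[0]-75):c[0]+75,::-1]
    cv2.imwrite(f"pics/g_{n}.png",cv2.resize(s,None,fx=5,fy=5,interpolation=cv2.INTER_CUBIC))
E
```

```text
t: 4.47
eef_pos: [0.4788, -0.2903, 0.0982]
eef_rot: [3.141, 0.001, 1.795]
force: [0.1, -0.0, -0.1]
gripper_width: 0.0869
```

View pics/g_scene.png

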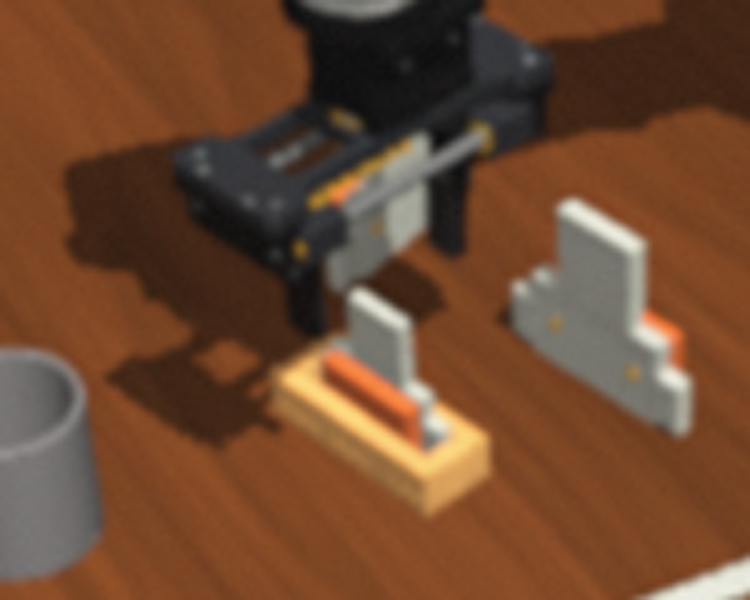

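View pics/g_top.png

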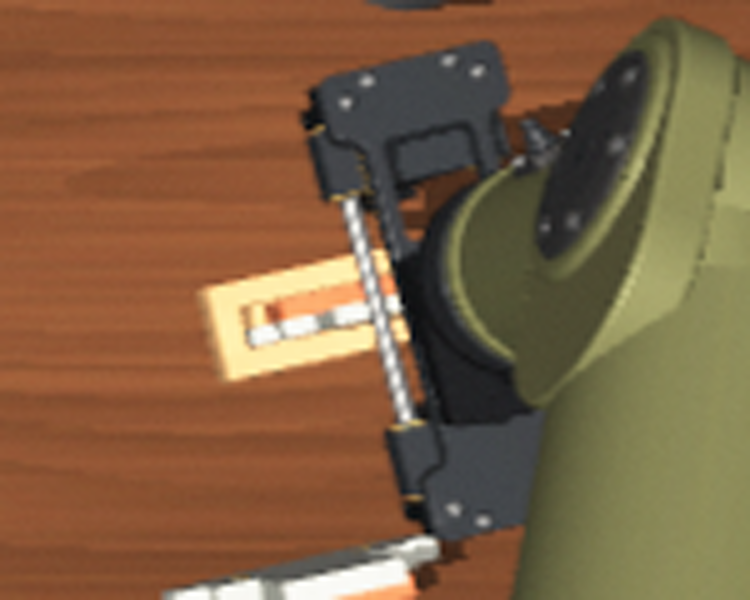

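```bash
python3 - <<'E'
from h import *
o=manip.observe();print(o["t"],o["eef_pos"],o["eef_rot"])
for n in("scene","top"):
    W=cloud(dict(np.load(f"{n}0.npz")))
    for a,b in((.355,-.262),(.382,-.438)):
        m=np.hypot(W[...,0]-a,W[...,1]-b)<.07;q=W[m];q=q[q[:,2]>.03];print(n,np.nanpercentile(q[:,2],98),q[q[:,2]>.09].mean(0))
E
python3 -m pendant '[[1,0,0,0,0],[1,0,0,0,0]]'
```

```text
4.5667 [ 0.47966522 -0.29027111  0.09911723] [3.13998062e+00 2.06671591e-03 1.79565438e+00]
scene 0.10858738850614282 [ 0.3590454  -0.2611089   0.10193072]
scene 0.10831783559387828 [ 0.38239553 -0.43387801  0.10152198]
top 0.10908139265426244 [ 0.35844517 -0.26233441  0.105433  ]
top 0.10800879168899488 [ 0.38215796 -0.43563766  0.10350606]
t: 4.73
eef_pos: [0.4795, -0.2898, 0.0987]
eef_rot: [3.14, 0.002, 1.796]
force: [1.2, 0.1, -0.6]
gripper_width: 0.0869
```

```bash
python3 - <<'E'
from h import *
o=manip.observe();print(o["joints"].round(3),o["joint_velocities"].round(3),o["effort"].round(1),o["eef_pos"],o["force"],o["torque"])
E
```

```text
[ 0.911  0.26  -0.472  1.813  0.132  1.098  0.618] [-0.001  0.003 -0.     0.005  0.    -0.002 -0.001] [  0.  -39.6  -3.4 -28.2  -0.    0.1  -0. ] [ 0.47948559 -0.28983281  0.09871132] [ 1.18549084  0.07484224 -0.61898819] [-0.01350539 -0.1143745  -0.03957259]
```

```bash
python3 -m pendant '[[1,0.1,0.045,0,0],[1,0,0,0.27,0],[1,0,0,0.27,0],[1,0,0,0.27,0],[1,0,0,0.27,0],[1,0,0,0,0],[1,0,0,0,0]]'
python3 - <<'E'
from h import *
o=manip.observe();print(o["force"],o["torque"],o["eef_rot"])
p=camera("scene");c=px(p,[.48,-.287,.09]).astype(int);s=p["color"][max(0,c[1]-60):c[1]+60,max(0,c[0]-75):c[0]+75,::-1]
cv2.imwrite(f"pics/g2_scene.png",cv2.resize(s,None,fx=5,fy=5,interpolation=cv2.INTER_CUBIC))
E
```

```text
t: 5.32
eef_pos: [0.4789, -0.2863, 0.0696]
eef_rot: [-3.14, -0.001, 1.797]
force: [0.3, 0.6, -0.0]
gripper_width: 0.0868
[ 0.30964501  0.56457885 -0.00793551] [ 0.00323006 -0.1018386  -0.04113107] [-3.14047752e+00 -1.30627503e-03  1.79683713e+00]
```

View pics/g2_scene.png

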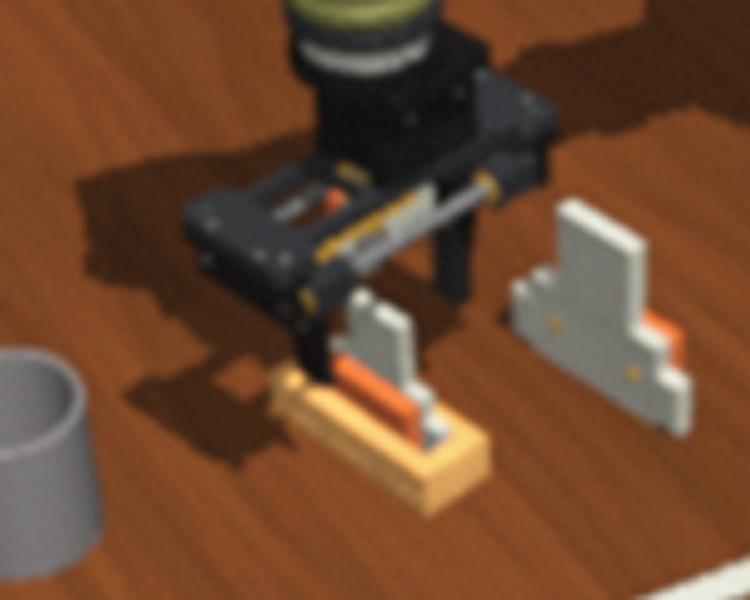

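```bash
python3 -m pendant '[[1,0,0.04,0.23,0],[1,0,0,0.23,0],[0.3,0,0,0,0],[0.3,0,0,0,0],[0.3,0,0,0,0],[0.3,0,0,0,0],[0.3,0,0,0,0],[0.3,0,0,0,0]]'
python3 - <<'E'
from h import *
p=camera("scene");c=px(p,[.48,-.287,.09]).astype(int);s=p["color"][max(0,c[1]-60):c[1]+60,max(0,c[0]-75):c[0]+75,::-1]
cv2.imwrite(f"pics/g3_scene.png",cv2.resize(s,None,fx=5,fy=5,interpolation=cv2.INTER_CUBIC))
E
```

```text
t: 6.03
eef_pos: [0.4805, -0.2865, 0.0593]
eef_rot: [3.141, 0.0, 1.797]
force: [0.2, 0.2, -0.4]
gripper_width: 0.0551
```

View pics/g3_scene.png

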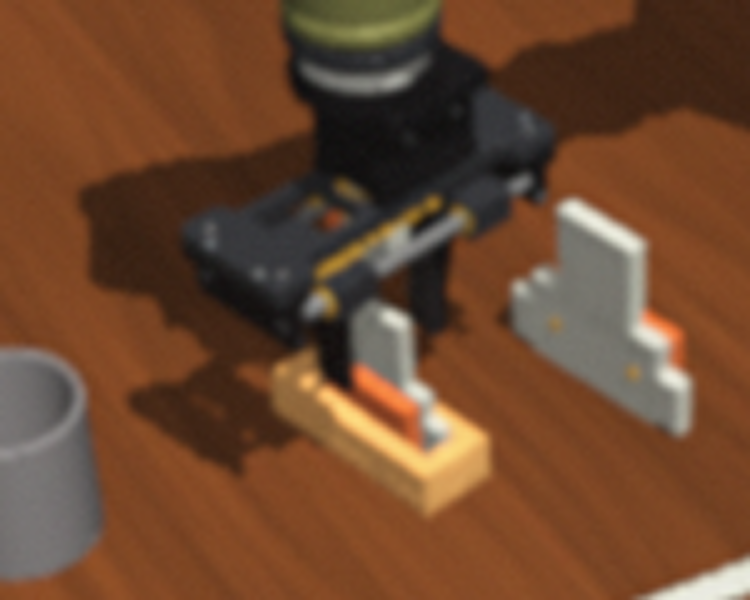

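```bash
python3 -m pendant '[[0.05,0,0,0,0],[0.05,0,0,0,0],[0.05,0,0,0,0],[0.05,0,0,0,0],[0.05,0,0,0,0],[0.05,0,0,0,0],[0.05,0,0,0,0],[0.05,0,0,0,0],[0,0,0,0,0],[0,0,0,0,0]]'; python3 -m pendant '[[0,0,0,0,0],[0,0,0,0,0],[0,0,0,0,0]]'
```

```text
t: 6.92
eef_pos: [0.4804, -0.2864, 0.0591]
eef_rot: [-3.142, 0.0, 1.797]
force: [0.2, 0.0, -0.6]
gripper_width: 0.0077
t: 7.17
eef_pos: [0.4804, -0.2864, 0.0591]
eef_rot: [3.142, 0.0, 1.797]
force: [0.0, 0.2, 0.7]
gripper_width: 0.0075
```

```bash
python3 -m pendant '[[0,0,0,-0.3,0],[0,0,0,-0.5,0],[0,0,0,-0.8,0],[0,0,0,-0.8,0],[0,0,0,-0.8,0],[0,0,0,-0.8,0],[0,0,0,-0.8,0],[0,0,0,-0.5,-0.065],[0,0,0,0,0],[0,0,0,0,0]]'
python3 - <<'E'
from h import *
p=camera("scene");c=px(p,[.48,-.287,.15]).astype(int);s=p["color"][max(0,c[1]-70):c[1]+90,max(0,c[0]-75):c[0]+75,::-1]
cv2.imwrite(f"pics/g4_scene.png",cv2.resize(s,None,fx=3.7,fy=3.7,interpolation=cv2.INTER_CUBIC))
print(manip.observe())
E
```

```text
t: 8.0
eef_pos: [0.4806, -0.2865, 0.1925]
eef_rot: [3.141, 0.001, 1.897]
force: [-0.2, -0.1, -3.3]
gripper_width: 0.0078
{'t': 8.05, 'joints': array([ 0.93202265,  0.17774036, -0.4919424 ,  1.70950206,  0.08769357,
        1.27671616,  0.74675988]), 'joint_velocities': array([-0.00269722,  0.0170403 ,  0.00327666,  0.02315403,  0.00272682,
       -0.00249127,  0.00545258]), 'effort': array([-5.14185615e-02, -3.97173035e+01, -2.79446863e+00, -3.28527904e+01,
       -3.22709209e-02,  2.11655628e-02,  3.74863402e-02]), 'eef_pos': array([ 0.47989885, -0.28630465,  0.19133847]), 'eef_rot': array([-3.14095769e+00, -1.85700311e-04,  1.89642166e+00]), 'force': array([-1.16599757,  0.13155848, -3.97294345]), 'torque': array([ 0.00055073, -0.06469259,  0.01774075]), 'gripper_width': 0.008084898138326123}
```

View pics/g4_scene.png

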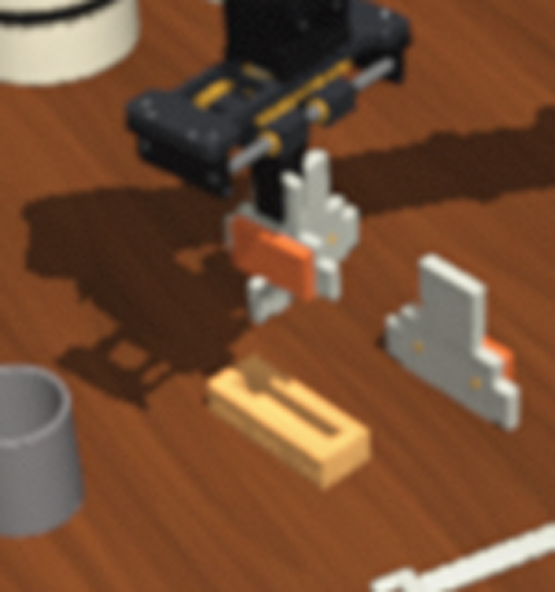

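```bash
python3 -m pendant '[[0,0.4,0.25,0,0],[0,0.72,0.456,0,0],[0,0.72,0.456,0,0],[0,0.72,0.456,0,0],[0,0.72,0.456,0,0],[0,0.72,0.456,0,0],[0,0.72,0.456,0,0],[0,0.72,0.456,0,0],[0,0.72,0.456,0,0],[0,0.72,0.456,0,0]]';python3 -m pendant '[[0,0.72,0.456,0,0],[0,0.72,0.456,0,0],[0,0.72,0.456,0,0],[0,0.72,0.456,0,0],[0,0.72,0.456,0,0],[0,0.72,0.456,0,0],[0,0.72,0.456,0,0],[0,0.72,0.456,0,0],[0,0.37,0.2,0,0],[0,0,0,0,0]]'; python3 -m pendant '[[0,0,0,0,0],[0,0,0,0,0]]'
```

```text
t: 8.88
eef_pos: [0.5271, -0.0862, 0.1903]
eef_rot: [-3.14, -0.002, 1.898]
force: [0.0, -0.3, -1.8]
gripper_width: 0.0074
t: 9.72
eef_pos: [0.5685, 0.0919, 0.1907]
eef_rot: [-3.141, -0.003, 1.904]
force: [-0.3, 0.5, -3.2]
gripper_width: 0.0075
t: 9.88
eef_pos: [0.5693, 0.0858, 0.191]
eef_rot: [-3.14, 0.001, 1.897]
force: [-0.3, -1.4, -2.6]
gripper_width: 0.008
```

```bash
python3 -m pendant '[[0,0.05,0.06,0.48,0],[0,0,0,0.48,0],[0,0,0,0.48,0],[0,0,0,0.45,0],[0,0,0,0,0],[0,0,0,0,0],[0,0,0,0,0]]'
cat > v.py <<'E'
import sys
from h import *
np.set_printoptions(precision=4,suppress=True)
t=sys.argv[1]
O=np.array([.5689,.0870]);a=np.radians(18.8);R=np.array([[np.cos(a),-np.sin(a)],[np.sin(a),np.cos(a)]])
o=manip.observe();print(o["t"],o["eef_pos"],o["eef_rot"],"F",o["force"],"wheelxy mm",1000*R.T@(o["eef_pos"][:2]-O),"yaw",np.degrees(o["eef_rot"][2])-90,"F wheel",R.T@o["force"][:2],o["gripper_width"])
for n in("scene","top"):
    p=camera(n);np.savez(f"{n}_{t}.npz",**{k:p[k] for k in("color","z_map","K","extrinsics")})
    for l in "pad_tab pad_foot pad_lining bracket_mouth slot_left slot_right".split():
        for d in landmark_of(p,l)[:3]:
            W=w(p,d["position"])
            if np.hypot(*(W[:2]-O))<.1: print(n,l,round(d["score"],2),1000*R.T@(W[:2]-O),1000*W[2])
    c=px(p,[.57,.087,.10]).astype(int);s=p["color"][max(0,c[1]-60):c[1]+60,max(0,c[0]-80):c[0]+80,::-1]
    cv2.imwrite(f"pics/{t}_{n}.png",cv2.resize(s,None,fx=5,fy=5,interpolation=cv2.INTER_CUBIC))
E
python3 v.py a
```

```text
t: 10.47
eef_pos: [0.5709, 0.0893, 0.1443]
eef_rot: [3.141, -0.0, 1.899]
force: [0.3, 0.4, -3.1]
gripper_width: 0.0076
10.4667 [0.5709 0.0893 0.1443] [ 3.1414 -0.0001  1.8989] F [ 0.2711  0.3569 -3.0606] wheelxy mm [2.6174 1.5417] yaw 18.799040981310227 F wheel [0.3717 0.2504] 0.0075876294178967236
scene pad_tab 0.98 [-1.3328 -1.6699] 154.4476964132011
scene pad_foot 0.9 [ 2.4158 -1.3127] 91.98602633198982
scene pad_lining 0.8 [13.9705 -2.3478] 109.67694331896539
scene bracket_mouth 0.8 [ 2.1313 -1.602 ] 80.52411743685705
scene slot_left 0.72 [ 1.4948 43.473 ] 79.84813143483571
top pad_tab 0.71 [  5.5547 -42.1946] 80.63069296837533
top slot_right 0.66 [  2.5091 -41.6745] 80.88274340852597
```

View pics/a_scene.png

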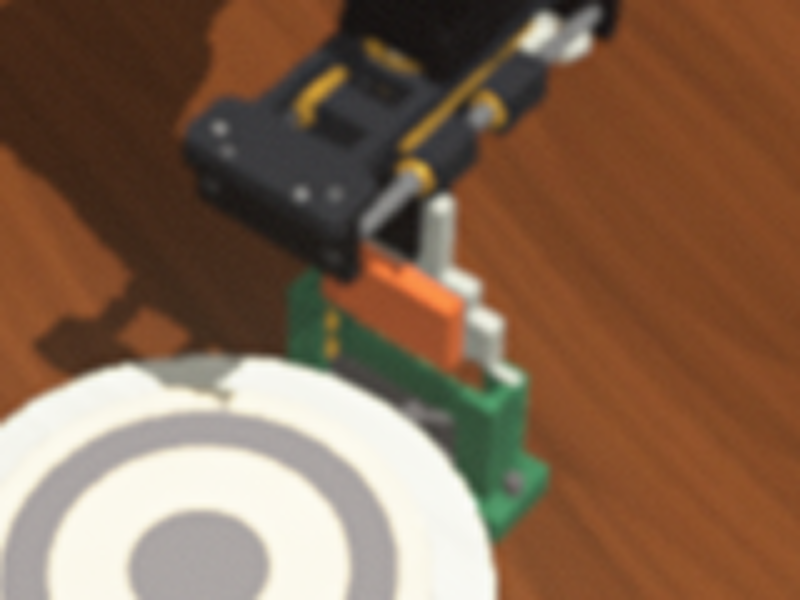

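View pics/a_top.png

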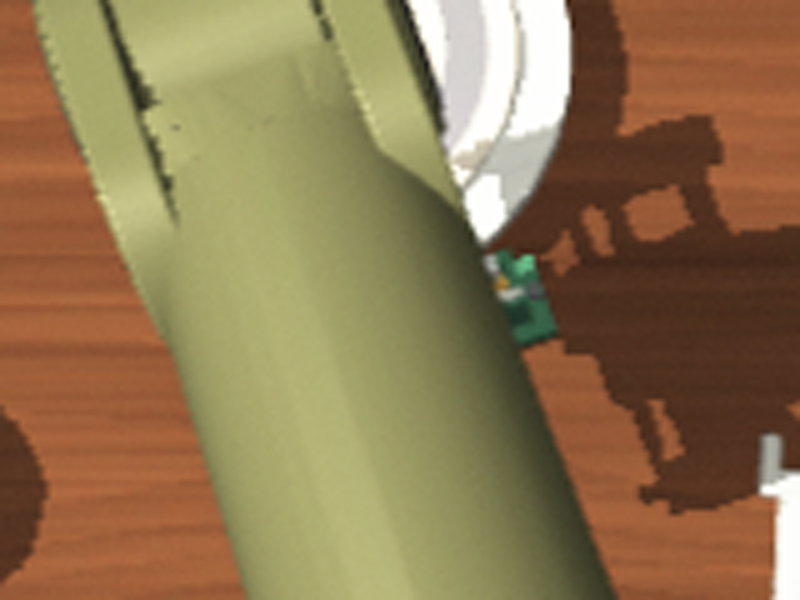

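```bash
cat > fit.py <<'E'
import sys
from h import *
from scipy.optimize import minimize
np.set_printoptions(precision=2,suppress=True)
O=np.array([.5685,.0871])
def fit(f,z0,yaw=18.8):
    p=dict(np.load(f));hsv=cv2.cvtColor(p["color"],cv2.COLOR_RGB2HSV);S=8
    c=px(p,[.57,.087,z0+.02]).astype(int);u0,v0=c[0]-40,c[1]-35;
    col=p["color"][v0:v0+70,u0:u0+80].astype(float)
    red=np.clip((col[...,0]-col[...,2]-90)/60,0,1)*(col[...,0]>150)   # soft red
    red=(cv2.cvtColor(p["color"],cv2.COLOR_RGB2HSV)[v0:v0+70,u0:u0+80])
    m=((red[...,0]<14)&(red[...,1]>150)&(red[...,2]>170)).astype(np.float32)
    n,l,st,_=cv2.connectedComponentsWithStats(m.astype(np.uint8));k=1+np.argmax(st[1:,4]);m=(l==k).astype(np.float32)
    W=cloud(p)[v0:v0+70,u0:u0+80][m>0]
    a=np.radians(yaw);R=np.array([[np.cos(a),-np.sin(a)],[np.sin(a),np.cos(a)]])
    q=np.c_[(W[:,:2]-O)@R,W[:,2]]*1000
    fr=q[(q[:,2]<np.percentile(q[:,2],70))]
    print("red",len(q),"x med",np.median(fr[:,0]),"y rng",np.percentile(fr[:,1],[1,99]),"z",np.percentile(q[:,2],[1,99]))
    dark=(col.max(-1)<60)
    def rend(v):
        P=[]
        for X in(.004,.014):
            for Y in(-.033,.033):
                for Z in(0,.036):
                    xy=O+R@np.array([v[0]/1e3+X,v[1]/1e3+Y]);P.append(px(p,[*xy,v[2]/1e3+Z]))
        P=(np.array(P)-[u0-.5,v0-.5])*S
        im=np.zeros((70*S,80*S),np.uint8);cv2.fillConvexPoly(im,cv2.convexHull((P*16).round().astype(np.int32)),255,shift=4)
        return cv2.resize(im,(80,70),interpolation=cv2.INTER_AREA)/255.
    ok=~cv2.dilate(dark.astype(np.uint8),np.ones((5,5))).astype(bool)
    cost=lambda v:(((rend(v)-m)**2)[ok]).sum()
    best=None
    for x0 in(-2,1,4):
        for y0 in(-2,2):
            r=minimize(cost,[x0,y0,z0*1e3],method="Nelder-Mead",options=dict(initial_simplex=[[x0,y0,z0*1e3],[x0+3,y0,z0*1e3],[x0,y0+3,z0*1e3],[x0,y0,z0*1e3+3]]))
            if best is None or r.fun<best.fun:best=r
    print("plate in wheel mm",best.x,best.fun)
    for zf in(z0*1e3,):
        r=minimize(lambda v:cost([v[0],v[1],zf]),best.x[:2],method="Nelder-Mead");print(" z fixed",zf,r.x,r.fun)
    ov=p["color"][v0:v0+70,u0:u0+80,::-1].copy();ov=cv2.resize(ov,None,fx=8,fy=8,interpolation=cv2.INTER_CUBIC)
    e=cv2.Canny((cv2.resize(rend(best.x),None,fx=8,fy=8)*255).astype(np.uint8),50,150);ov[e>0]=(255,255,0);cv2.imwrite("pics/fit_%s.png"%sys.argv[3],ov)
fit(sys.argv[1],float(sys.argv[2]))
E
python3 fit.py scene_a.npz .093 a; mkdir -p pics
```

```text
red 115 x med 13.41874125481831 y rng [-8.21 34.09] z [ 99.99 133.09]
plate in wheel mm [ -9.19 -20.29 104.88] 112.59028066128413
 z fixed 93.0 [-18.52 -26.87] 108.44939638600538
```

```bash
sed -i 's/(red\[...,0\]<14)&(red\[...,1\]>150)&(red\[...,2\]>170)/(red[...,0]<13)\&(red[...,1]>140)\&(red[...,2]>(VT))/; s/^import sys/import sys\nVT=float(sys.argv[4])/' fit.py
python3 - <<'E'
from h import *
p=dict(np.load("scene_a.npz"));h=cv2.cvtColor(p["color"],cv2.COLOR_RGB2HSV)
c=px(p,[.57,.087,.11]).astype(int);print(c)
for v in range(c[1]-16,c[1]+18,3): print(v,[tuple(int(t) for t in h[v,u]) for u in range(c[0]-16,c[0]+20,4)])
E
for v in 110 130 150;do python3 fit.py scene_a.npz .093 a$v $v;done
```

```text
[340 261]
245 [(120, 4, 64), (150, 4, 68), (0, 5, 54), (23, 8, 130), (15, 11, 92), (20, 35, 65), (32, 18, 217), (11, 176, 136), (12, 181, 137)]
248 [(90, 4, 57), (150, 9, 60), (20, 9, 89), (10, 7, 113), (11, 66, 31), (23, 13, 77), (35, 20, 165), (11, 177, 131), (12, 178, 133)]
251 [(0, 19, 40), (0, 11, 47), (0, 6, 86), (8, 32, 32), (9, 60, 30), (26, 21, 87), (33, 19, 157), (11, 176, 133), (11, 176, 139)]
254 [(15, 42, 36), (15, 45, 34), (9, 151, 105), (11, 81, 94), (10, 48, 32), (30, 19, 95), (32, 23, 158), (11, 179, 140), (11, 177, 131)]
257 [(17, 53, 34), (15, 38, 40), (9, 170, 105), (9, 186, 184), (9, 122, 134), (37, 19, 124), (28, 21, 159), (12, 177, 143), (11, 178, 133)]
260 [(18, 107, 74), (8, 85, 45), (9, 171, 122), (10, 189, 206), (11, 186, 240), (10, 155, 234), (30, 19, 189), (24, 28, 220), (11, 152, 148)]
263 [(16, 120, 91), (9, 178, 143), (10, 181, 151), (9, 180, 150), (9, 185, 178), (12, 182, 247), (11, 165, 243), (21, 25, 204), (12, 91, 160)]
266 [(56, 77, 76), (13, 149, 115), (9, 184, 150), (10, 182, 150), (9, 183, 148), (9, 183, 163), (11, 185, 241), (9, 133, 199), (15
[... 1082 characters left out ...]
,99]))
                                                          ~~~~~~~~~~~~~^^^^^^^^^^^^^^^^
IndexError: index -1 is out of bounds for axis 0 with size 0
  return _methods._mean(a, axis=axis, dtype=dtype,
  ret = ret.dtype.type(ret / rcount)
Traceback (most recent call last):
  File "fit.py", line 42, in <module>
    fit(sys.argv[1],float(sys.argv[2]))
    ~~~^^^^^^^^^^^^^^^^^^^^^^^^^^^^^^^^
  File "fit.py", line 19, in fit
    print("red",len(q),"x med",np.median(fr[:,0]),"y rng",np.percentile(fr[:,1],[1,99]),"z",np.percentile(q[:,2],[1,99]))
                                                          ~~~~~~~~~~~~~^^^^^^^^^^^^^^^^
IndexError: index -1 is out of bounds for axis 0 with size 0
```

```bash
sed -i 's/m=((red.*/m=((red[...,1]>115)\&(((red[...,0]<=10)\&(red[...,2]>95))|((red[...,0]<14)\&(red[...,2]>175)))).astype(np.float32)/' fit.py
sed -i 's/np.ones((5,5))/np.ones((7,7))/' fit.py
python3 fit.py scene_a.npz .093 a 0
python3 - <<'E'
from h import *
p=dict(np.load("scene_a.npz"));c=px(p,[.57,.087,.1]).astype(int);print(c)
cv2.imwrite("pics/big_a.png",cv2.resize(p["color"][c[1]-28:c[1]+32,c[0]-35:c[0]+45,::-1],None,fx=10,fy=10,interpolation=cv2.INTER_LANCZOS4))
E
```

```text
red 356 x med 14.442325464253408 y rng [-31.85  33.96] z [  2.24 223.25]
plate in wheel mm [-0.33 -0.96 92.05] 7.726905036524414
 z fixed 93.0 [-0.33 -1.01] 10.117400999615532
[340 265]
```

View pics/fit_a.png

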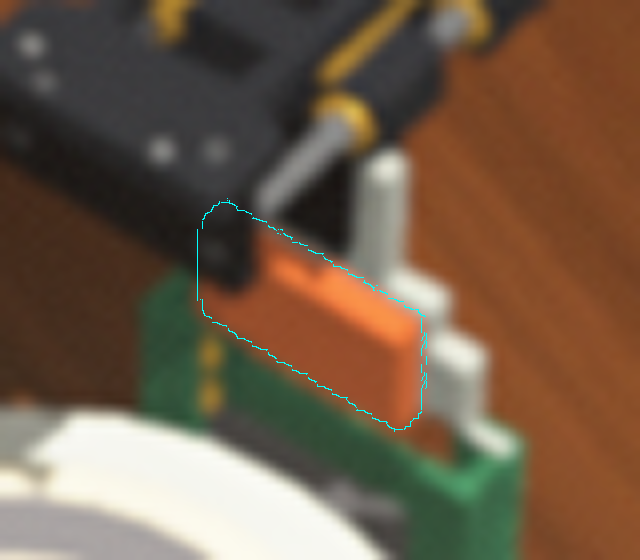

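View pics/big_a.png

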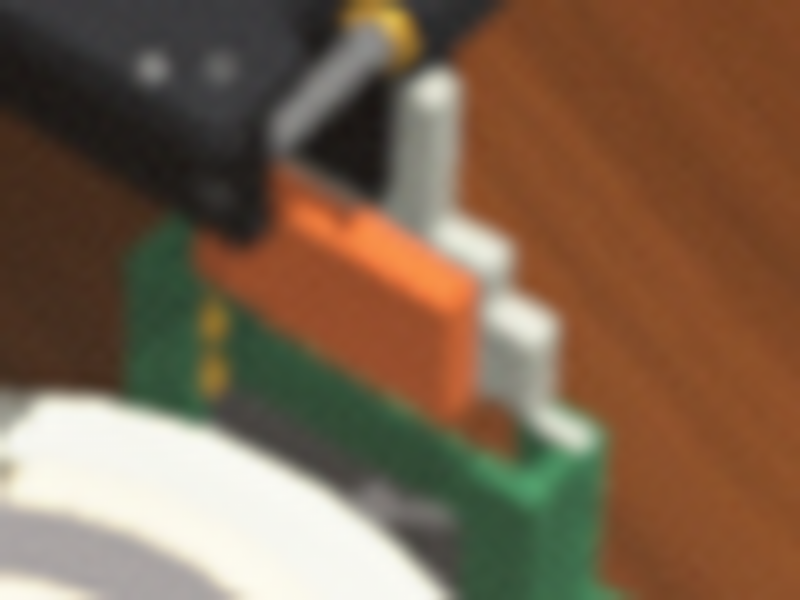

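```bash
python3 - <<'E'
from h import *
np.set_printoptions(precision=2,suppress=True)
O=np.array([.5685,.0871]);a=np.radians(18.8);R=np.array([[np.cos(a),-np.sin(a)],[np.sin(a),np.cos(a)]])
def back(p,u,v,z):
    E=p["extrinsics"];K=p["K"];d=E[:3,:3]@np.linalg.solve(K,[u,v,1.]);t=(z-E[2,3])/d[2];return E[:3,3]+t*d
for f in("scene0","top0","scene_a"):
    p=dict(np.load(f+".npz"));h=cv2.cvtColor(p["color"],cv2.COLOR_RGB2HSV).astype(float)
    cs=[]
    for s in(46,-46):
        g=px(p,[*(O+R@np.array([-.006,s/1e3])),.0825]);c=g.round().astype(int)
        vv,uu=np.mgrid[c[1]-6:c[1]+7,c[0]-7:c[0]+8]
        H=h[vv,uu];wt=np.clip((H[...,2]-100)/100,0,1)*np.clip((100-H[...,1])/70,0,1)
        b=(wt>.25).astype(np.uint8);n,l,st,ce=cv2.connectedComponentsWithStats(b)
        # component nearest centre
        k=1+np.argmin([np.hypot(*(q-[7,6])) for q in ce[1:]]);wt=wt*cv2.dilate((l==k).astype(np.uint8),np.ones((3,3)))
        u,v=(wt*uu).sum()/wt.sum(),(wt*vv).sum()/wt.sum()
        W=back(p,u,v,.0825);cs.append(W[:2]);pts=np.array([back(p,x,y,.0825)[:2] for x,y in zip(uu[wt>.5],vv[wt>.5])])
        q=(pts-O)@R*1000;print(f,s,(u,v),"guess",g,"wheel",1000*R.T@(W[:2]-O),"area px",wt.sum(),q.min(0),q.max(0))
    d=cs[0]-cs[1];m=(cs[0]+cs[1])/2;print("  yaw",np.degrees(np.arctan2(-d[0],d[1])),"dist",1000*np.hypot(*d),"mid",1000*R.T@(m-O))
E
```

```text
scene0 46 (np.float64(360.4232390435435), np.float64(279.0401239518307)) guess [360.21 278.9 ] wheel [-5.97 46.57] area px 22.266714285714286 [-9.41 39.29] [-2.45 53.89]
scene0 -46 (np.float64(326.1833629990192), np.float64(258.5715935922118)) guess [325.93 258.41] wheel [ -5.99 -45.28] area px 19.66357142857143 [ -9.74 -51.85] [ -2.08 -37.94]
  yaw 18.78564234572313 dist 91.85288179792559 mid [-5.98  0.64]
top0 46 (np.float64(273.1097866914303), np.float64(222.88771847149653)) guess [273.78 222.42] wheel [-6.51 47.79] area px 20.613999999999997 [-8.94 37.99] [-3.73 56.06]
top0 -46 (np.float64(309.8453553367048), np.float64(209.96230503060954)) guess [311.77 209.39] wheel [ -5.8  -41.41] area px 26.835714285714285 [ -9.02 -53.31] [  2.18 -28.62]
  yaw 19.25787612739231 dist 89.20313201578219 mid [-6.16  3.19]
scene_a 46 (np.float64(359.23108856860676), np.float64(277.44706138368565)) guess [360.21 278.9 ] wheel [-7.89 42.07] area px 34.13657142857143 [-17.41  32.86] [-2.45 53.89]Traceback (most recent call last):
  File "<stdin>", line 15, in <module>
    return _wrapfunc(a, 'argmin', axis=axis, out=out, **kwds)
    return _wrapit(obj, method, *args, **kwds)
    result = getattr(arr, method)(*args, **kwds)
ValueError: attempt to get argmin of an empty sequence
```

```bash
sed -i 's/for zf in(z0\*1e3,):/for zf in(91,92,93,94,95):/; s/best.x\[:2\],method="Nelder-Mead")/best.x[:2],method="Nelder-Mead",options=dict(initial_simplex=best.x[:2]+np.array([[0,0],[2.,0],[0,2.]])))/' fit.py; python3 fit.py scene_a.npz .093 a 0
```

```text
red 356 x med 14.442325464253408 y rng [-31.85  33.96] z [  2.24 223.25]
plate in wheel mm [-0.33 -0.96 92.05] 7.726905036524414
 z fixed 91 [-1.02 -1.46] 7.651595540176855
 z fixed 92 [-0.36 -0.98] 7.6901038062283735
 z fixed 93 [ 0.26 -0.42] 7.74720492118416
 z fixed 94 [ 0.85 -0.34] 8.023437139561707
 z fixed 95 [1.72 0.4 ] 8.15037293348712
```

```bash
python3 -m pendant '[[0,0.035,0.03,0.1,0],[0,0,0,0.1,0],[0,0,0,0.1,0],[0,0,0,0,0]]'; python3 v.py b; python3 fit.py scene_b.npz .086 b 0
```

```text
t: 11.5
eef_pos: [0.5706, 0.0902, 0.1359]
eef_rot: [-3.14, -0.0, 1.899]
force: [-0.3, 0.1, -3.3]
gripper_width: 0.0078
11.5 [0.5706 0.0902 0.1359] [-3.1403 -0.0003  1.8989] F [-0.2764  0.0874 -3.3169] wheelxy mm [2.6677 2.4548] yaw 18.801675495367093 F wheel [-0.2335  0.1718] 0.007789102059632528
scene pad_tab 0.74 [2.1593 1.8478] 146.31194371469337
scene pad_foot 0.76 [3.1334 0.6388] 86.20787259104623
scene pad_lining 0.74 [  1.4299 -44.2747] 83.95320163246667
scene pad_lining 0.55 [17.0793 -1.3099] 102.22924683071133
scene bracket_mouth 0.83 [-1.1128 -1.2574] 79.42075829888896
scene slot_left 0.74 [-0.1175 41.8119] 82.22114679166692
scene slot_left 0.68 [15.8635 -3.5558] 103.54365577698277
scene slot_right 0.86 [ -1.4913 -41.3714] 82.0199601793109
top slot_right 0.9 [ -0.7795 -42.3785] 84.05752359946716
  return _methods._mean(a, axis=axis, dtype=dtype,
  ret = ret.dtype.type(ret / rcount)
Traceback (most recent call last):
  File "fit.py", line 42, in <module>
    fit(sys.argv[1],float(sys.argv[2]))
    ~~~^^^^^^^^^^^^^^^^^^^^^^^^^^^^^^^^
  File "fit.py", line 19, in fit
    print("red",len(q),"x med",np.median(fr[:,0]),"y rng",np.percentile(fr[:,1],[1,99]),"z",np.percentile(q[:,2],[1,99]))
                                                          ~~~~~~~~~~~~~^^^^^^^^^^^^^^^^
IndexError: index -1 is out of bounds for axis 0 with size 0
```

```bash
sed -i 's/k=1+np.argmax(st\[1:,4\])/cc=px(p,[*(O+np.array([.947,.322])*.014+np.array([-.322,.947])*.01),z0+.012]);k=l[int(round(cc[1]))-v0,int(round(cc[0]))-u0];print("comp",k)/; s/    print("red",len(q).*/    print("red",len(q),"x med",np.nanmedian(fr[:,0]))/; s/for zf in(91,92,93,94,95)/for zf in(z0*1e3,)/' fit.py
python3 fit.py scene_b.npz .0855 b 0; sed -i 's/"pad_tab pad_foot pad_lining bracket_mouth slot_left slot_right".split()/[]/; s/("scene","top")/("scene",)/' v.py
```

```text
comp 10
red 327 x med nan
plate in wheel mm [-0.53 -1.13 84.71] 10.119892349096501
 z fixed 85.5 [ 0.04 -0.93] 10.358938869665513
  return np.nanmean(a, axis, out=out, keepdims=keepdims)
```

View pics/fit_b.png

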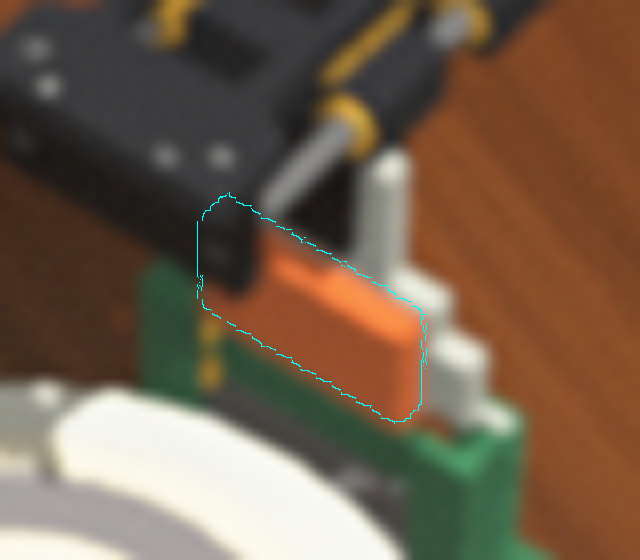

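View pics/b_scene.png

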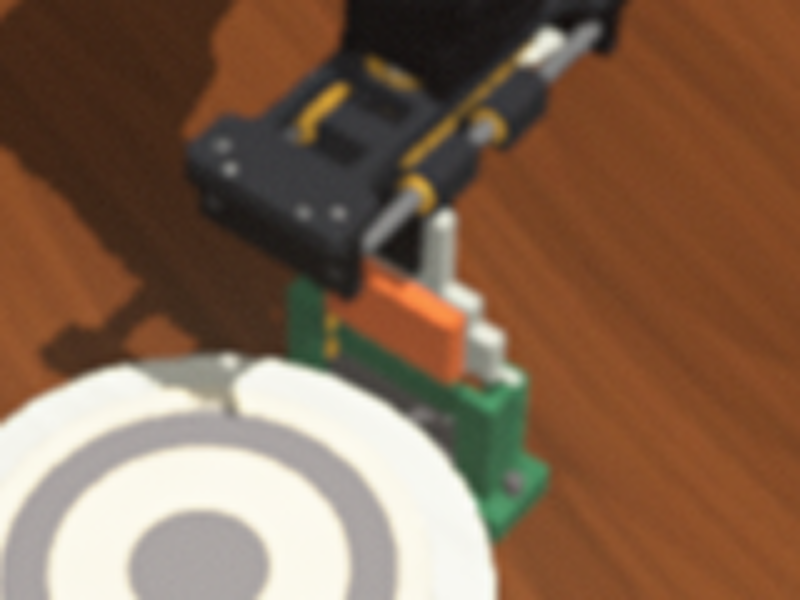

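```bash
cat > wf.py <<'E'
import sys
from h import *
O=np.array([.5685,.0871]);a=np.radians(18.8);R=np.array([[np.cos(a),-np.sin(a)],[np.sin(a),np.cos(a)]])
def wf(f,out,hyps,z):
    p=dict(np.load(f));c=px(p,[.57,.087,.1]).astype(int);F=12;u0,v0=c[0]-25,c[1]-22;ims=[]
    for h in hyps:
        im=cv2.resize(p["color"][v0:v0+48,u0:u0+52,::-1],None,fx=F,fy=F,interpolation=cv2.INTER_CUBIC)[:,:,:].copy()
        def P(x,y,zz): return tuple(int(t) for t in ((px(p,[*(O+R@np.array([x,y])/1e3),zz/1e3])-[u0-.5,v0-.5])*F*16).round())
        def box(x0,x1,y0,y1,z0,z1,col):
            for i in range(8):
                for b in(1,2,4):
                    if not i&b:
                        g=lambda k:P((x0,x1)[k&1],(y0,y1)[k>>1&1],(z0,z1)[k>>2&1]); cv2.line(im,g(i),g(i|b),col,1,cv2.LINE_AA,4)
        X,Y=h
        box(X+4,X+14,Y-33,Y+33,z,z+36,(255,255,0)); box(X-4,X+4,Y+35,Y+47,z,z+26,(255,0,255)); box(X-4,X+4,Y-35,Y+35,z,z+40,(0,255,255)); box(X-4,X+4,Y-20,Y+20,z+40,z+80,(0,255,0))
        box(-8,-4,37.6,55.6,82.4,82.5,(0,0,255))
        ims.append(im)
    cv2.imwrite(out,np.hstack(ims)[:600] if len(ims)==1 else cv2.resize(np.hstack(ims),None,fx=.64,fy=.64,interpolation=cv2.INTER_AREA))
exec(sys.argv[1])
E
python3 wf.py 'wf("scene_b.npz","pics/w1.png",[(0,-1)],85.4);wf("scene_b.npz","pics/w2.png",[(2.2,1)],85.4)'
```

```text
(no output)
```

View pics/w1.png

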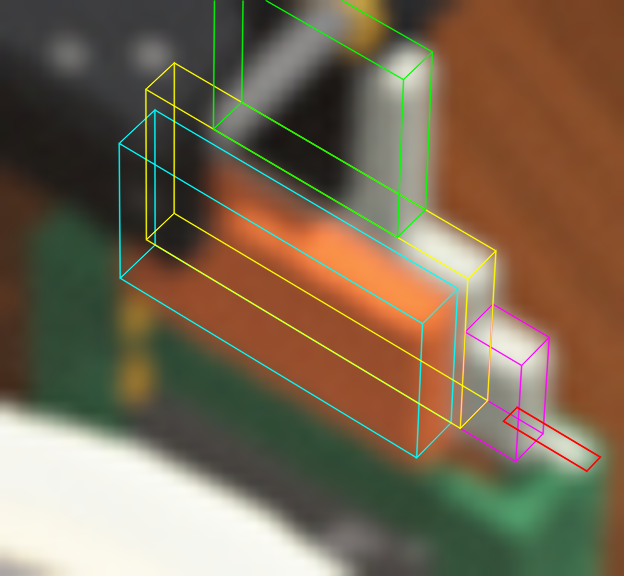

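View pics/w2.png

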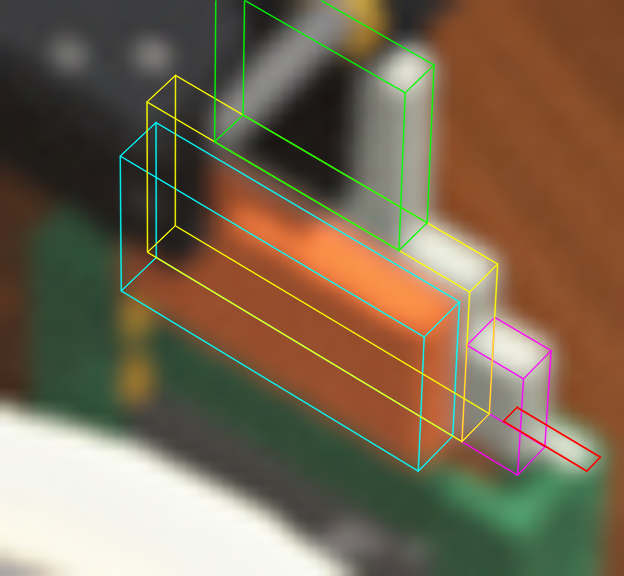

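```bash
python3 -m pendant '[[0,0.04,0.05,0,0],[0,0,0,0.04,0],[0,0,0,0.04,0],[0,0,0,0.04,0],[0,0,0,0.04,0],[0,0,0,0,0]]'; python3 v.py c; python3 fit.py scene_c.npz .0815 c 0 2>/dev/null
```

```text
t: 12.7
eef_pos: [0.5718, 0.0916, 0.1324]
eef_rot: [-3.141, -0.0, 1.899]
force: [0.5, -0.6, -3.0]
gripper_width: 0.0075
12.7 [0.5718 0.0916 0.1324] [-3.141  -0.0001  1.8988] F [ 0.4995 -0.6133 -2.9871] wheelxy mm [4.2026 3.388 ] yaw 18.795502773023628 F wheel [ 0.2752 -0.7415] 0.007539665154228017
comp 17
red 334 x med 16.133841546595505
plate in wheel mm [-0.15 -0.8  78.83] 8.482937331795464
 z fixed 81.5 [1.72 0.63] 8.860668973471741
```

```bash
python3 -m pendant '[[0,0,0,0.04,0],[0,0,0,0.04,0],[0,0,0,0.04,0],[0,0,0,0.04,0],[0,0,0,0,0]]'; python3 v.py d; python3 fit.py scene_d.npz .0775 d 0 2>/dev/null
```

```text
t: 13.17
eef_pos: [0.5718, 0.0916, 0.1285]
eef_rot: [-3.141, 0.0, 1.899]
force: [-0.3, 0.5, -3.2]
gripper_width: 0.0076
13.1667 [0.5718 0.0916 0.1285] [-3.1412  0.      1.8988] F [-0.294   0.4656 -3.1541] wheelxy mm [4.2615 3.3664] yaw 18.7960147072652 F wheel [-0.1283  0.5355] 0.007605962618817373
comp 18
red 330 x med nan
plate in wheel mm [-0.35 -1.2  74.76] 8.300699730872742
 z fixed 77.5 [1.5  0.23] 8.631664744329104
```

View pics/d_scene.png

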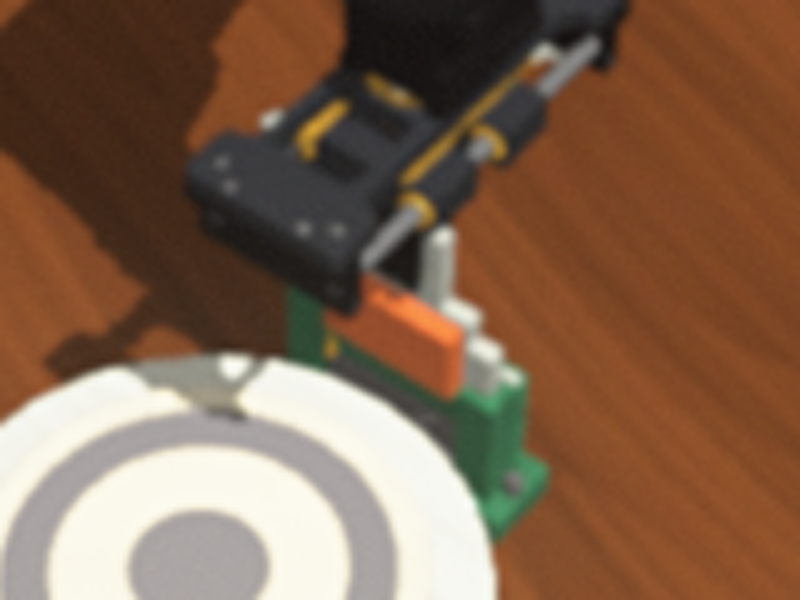

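```bash
python3 -m pendant '[[0,0,0,0.06,0],[0,0,0,0.06,0],[0,0,0,0.06,0],[0,0,0,0,0]]';python3 -m pendant '[[0,0,0,0.06,0],[0,0,0,0.06,0],[0,0,0,0,0]]'; python3 v.py e
```

```text
t: 13.55
eef_pos: [0.5718, 0.0915, 0.1238]
eef_rot: [-3.141, -0.0, 1.899]
force: [0.6, 0.0, -3.4]
gripper_width: 0.0076
t: 13.8
eef_pos: [0.5721, 0.0917, 0.1227]
eef_rot: [3.142, 0.001, 1.899]
force: [-2.7, -0.3, 7.1]
gripper_width: 0.0078
13.8 [0.5721 0.0917 0.1227] [3.1416 0.0009 1.8989] F [-2.7322 -0.3225  7.1453] wheelxy mm [4.5769 3.3865] yaw 18.799303271710244 F wheel [-2.6904  0.5752] 0.00782029659601624
```

```bash
python3 -m pendant '[[0,0,-0.04,0.02,0],[0,0,-0.02,0.02,0],[0,0,0,0,0]]'; python3 v.py f
```

```text
t: 14.1
eef_pos: [0.5719, 0.0916, 0.1227]
eef_rot: [3.139, 0.001, 1.899]
force: [-2.2, -0.3, 8.1]
gripper_width: 0.0079
14.1 [0.5719 0.0916 0.1227] [3.1386 0.0012 1.8988] F [-2.1738 -0.3278  8.11  ] wheelxy mm [4.3119 3.3406] yaw 18.79343837756015 F wheel [-2.1634  0.3902] 0.00787191273252889
```

View pics/f_scene.png

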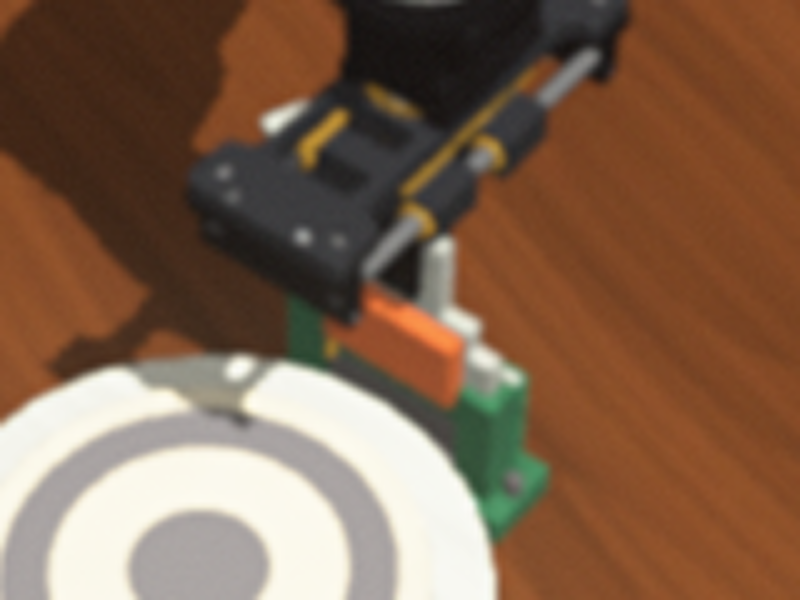

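```bash
python3 -m pendant '[[0,0,-0.05,0,0],[0,0,-0.03,0,0],[0,0,0,0,0]]'; python3 -m pendant '[[0,0,0,0.03,0],[0,0,0,0.03,0],[0,0,0,0,0]]'; python3 v.py g1
```

```text
t: 14.4
eef_pos: [0.5685, 0.0904, 0.1201]
eef_rot: [-3.142, 0.0, 1.899]
force: [-0.4, -0.1, -3.0]
gripper_width: 0.0078
t: 14.65
eef_pos: [0.5683, 0.0903, 0.1181]
eef_rot: [-3.141, -0.0, 1.899]
force: [0.1, -0.3, -3.0]
gripper_width: 0.0077
14.65 [0.5683 0.0903 0.1181] [-3.1405 -0.0002  1.8988] F [ 0.1439 -0.2824 -3.0036] wheelxy mm [0.5192 3.3337] yaw 18.791802834776675 F wheel [ 0.0452 -0.3137] 0.007696286836069325
```

```bash
python3 -m pendant '[[0,0,0,0.05,0],[0,0,0,0.05,0],[0,0,0,0,0]]'; python3 -m pendant '[[0,0,0,0.05,0],[0,0,0,0.05,0],[0,0,0,0,0]]'; python3 v.py g2;  python3 fit.py scene_g2.npz .062 g2 0 2>/dev/null
```

```text
t: 14.95
eef_pos: [0.5683, 0.0903, 0.116]
eef_rot: [-3.14, 0.0, 1.899]
force: [-1.8, -1.3, -1.1]
gripper_width: 0.0077
t: 15.2
eef_pos: [0.5684, 0.0904, 0.1137]
eef_rot: [-3.141, 0.0, 1.899]
force: [-3.2, -1.4, 0.5]
gripper_width: 0.0077
15.2 [0.5684 0.0904 0.1137] [-3.1408  0.0002  1.8989] F [-3.1949 -1.4244  0.5416] wheelxy mm [0.5803 3.3505] yaw 18.79665582944942 F wheel [-3.4835 -0.3188] 0.007705466586978079
comp 11
red 315 x med nan
plate in wheel mm [-0.58 -1.14 63.15] 13.531641676278355
 z fixed 62.0 [-1.34 -1.59] 13.444782775855439
```

View pics/g2_scene.png

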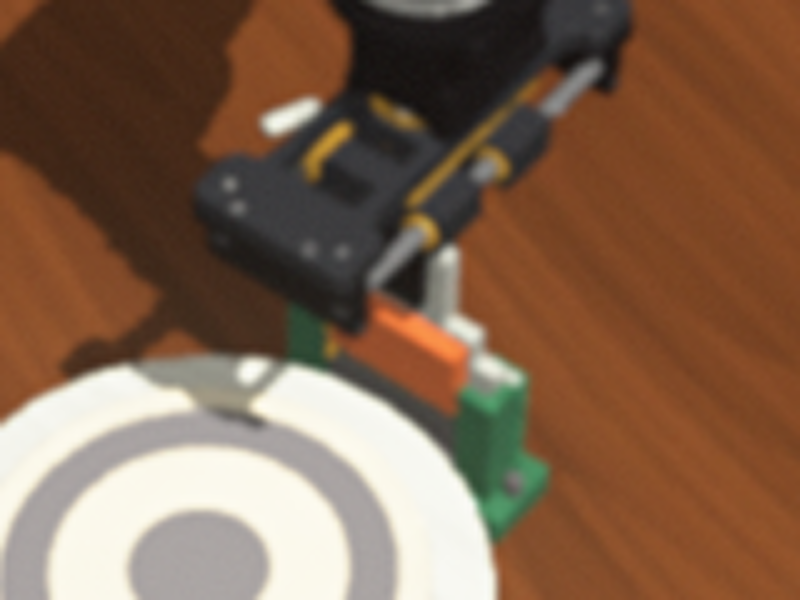

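```bash
python3 -m pendant '[[0,0,0,0.05,0],[0,0,0,0.05,0],[0,0,0,0,0]]'; python3 -m pendant '[[0,0,0,0.05,0],[0,0,0,0.05,0],[0,0,0,0,0]]'; python3 -m pendant '[[0,0,0,0.05,0],[0,0,0,0.05,0],[0,0,0,0,0]]'
```

```text
t: 15.5
eef_pos: [0.5684, 0.0904, 0.1109]
eef_rot: [-3.141, 0.0, 1.899]
force: [-2.9, -0.8, 0.0]
gripper_width: 0.0076
t: 15.75
eef_pos: [0.5683, 0.0904, 0.1082]
eef_rot: [-3.141, -0.0, 1.899]
force: [-2.6, -0.9, -1.2]
gripper_width: 0.0081
t: 16.0
eef_pos: [0.5684, 0.0904, 0.1057]
eef_rot: [-3.141, -0.0, 1.899]
force: [-3.5, -1.0, -1.9]
gripper_width: 0.0076
```

```bash
python3 -m pendant '[[0,0,0,0.05,0],[0,0,0,0.05,0],[0,0,0,0,0]]'; python3 -m pendant '[[0,0,0,0.05,0],[0,0,0,0.05,0],[0,0,0,0,0]]'; python3 -m pendant '[[0,0,0,0.05,0],[0,0,0,0.05,0],[0,0,0,0,0]]'; python3 -m pendant '[[0,0,0,0.05,0],[0,0,0,0.05,0],[0,0,0,0,0]]'
```

```text
t: 16.25
eef_pos: [0.5684, 0.0904, 0.1033]
eef_rot: [-3.141, -0.0, 1.899]
force: [-4.2, -1.3, -2.1]
gripper_width: 0.0079
t: 16.5
eef_pos: [0.5684, 0.0904, 0.1008]
eef_rot: [-3.141, -0.0, 1.899]
force: [-3.6, -1.1, -1.5]
gripper_width: 0.0079
t: 16.75
eef_pos: [0.5684, 0.0904, 0.0985]
eef_rot: [-3.141, 0.0, 1.899]
force: [-4.7, -0.7, -0.3]
gripper_width: 0.008
t: 17.0
eef_pos: [0.5685, 0.0904, 0.0965]
eef_rot: [-3.141, 0.0, 1.899]
force: [-5.6, -2.6, 2.7]
gripper_width: 0.0079
```

```bash
python3 -m pendant '[[0,0,0,0.05,0],[0,0,0,0.05,0],[0,0,0,0,0]]'; python3 -m pendant '[[0,0,0,0.05,0],[0,0,0,0.05,0],[0,0,0,0,0]]'; python3 -m pendant '[[0,0,0,0.05,0],[0,0,0,0,0]]'
```

```text
t: 17.25
eef_pos: [0.5685, 0.0904, 0.0942]
eef_rot: [-3.141, 0.001, 1.899]
force: [-5.5, -3.3, 3.7]
gripper_width: 0.0078
t: 17.5
eef_pos: [0.5685, 0.0904, 0.0916]
eef_rot: [-3.141, 0.0, 1.899]
force: [-5.3, -2.3, 3.7]
gripper_width: 0.0079
t: 17.67
eef_pos: [0.5685, 0.0904, 0.0903]
eef_rot: [-3.141, 0.0, 1.899]
force: [-5.5, -2.3, 1.3]
gripper_width: 0.0078
```

```bash
python3 -m pendant '[[0,0,0,0.05,0],[0,0,0,0.05,0],[0,0,0,0,0]]'; python3 -m pendant '[[0,0,0,0.05,0],[0,0,0,0.05,0],[0,0,0,0,0]]'; python3 -m pendant '[[0,0,0,0.05,0],[0,0,0,0.05,0],[0,0,0,0,0]]'
```

```text
t: 17.92
eef_pos: [0.5684, 0.0904, 0.0877]
eef_rot: [-3.141, 0.0, 1.899]
force: [-6.4, -1.8, 2.5]
gripper_width: 0.0075
t: 18.17
eef_pos: [0.5684, 0.0903, 0.0849]
eef_rot: [-3.141, 0.0, 1.899]
force: [-4.9, -1.7, 0.5]
gripper_width: 0.0082
t: 18.42
eef_pos: [0.5685, 0.0903, 0.0836]
eef_rot: [-3.141, 0.001, 1.899]
force: [-7.5, -2.8, 7.8]
gripper_width: 0.0076
```

```bash
python3 -m pendant '[[0,0,0,0.03,0],[0,0,0,0,0]]'; python3 -m pendant '[[0,0,0,0.03,0],[0,0,0,0,0]]'; python3 v.py k
```

```text
t: 18.58
eef_pos: [0.5686, 0.0903, 0.0836]
eef_rot: [-3.141, 0.001, 1.899]
force: [-9.1, -3.3, 11.0]
gripper_width: 0.0077
t: 18.75
eef_pos: [0.5687, 0.0904, 0.0835]
eef_rot: [-3.141, 0.002, 1.899]
force: [-10.3, -3.7, 16.6]
gripper_width: 0.0078
18.75 [0.5687 0.0904 0.0835] [-3.141   0.0017  1.8988] F [-10.3161  -3.7008  16.6425] wheelxy mm [0.9441 3.2532] yaw 18.79333379153053 F wheel [-10.9584  -0.1788] 0.007822183544933713
```

View pics/k_scene.png

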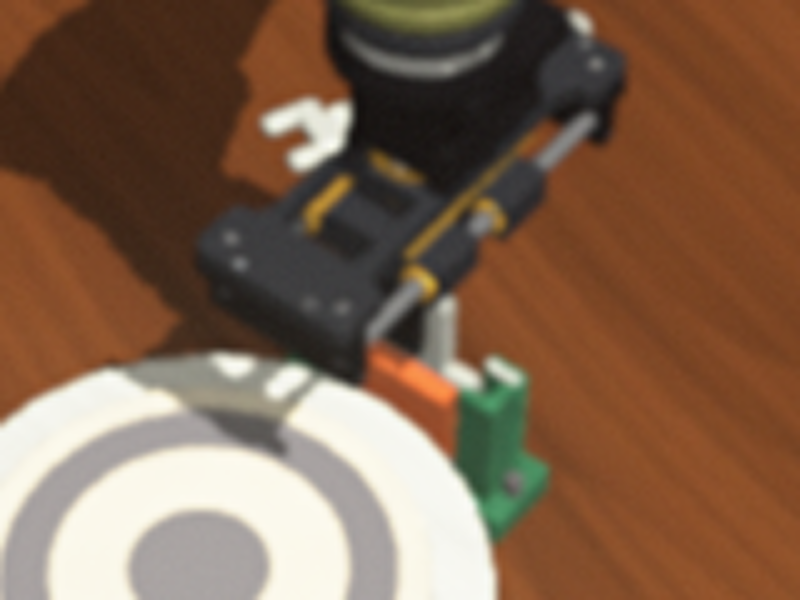

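```bash
python3 -m pendant '[[0,0,-0.03,0,0],[0,0,-0.03,0,0],[0,0,0,0,0],[0,0,0,0,0]]'; python3 -m pendant '[[0,0,-0.03,0.02,0],[0,0,0,0.02,0],[0,0,0,0,0],[0,0,0,0,0]]'
```

```text
t: 19.13
eef_pos: [0.5684, 0.0902, 0.0835]
eef_rot: [3.14, 0.001, 1.899]
force: [-7.4, -3.3, 13.1]
gripper_width: 0.008
t: 19.47
eef_pos: [0.5683, 0.0902, 0.0835]
eef_rot: [3.138, 0.002, 1.899]
force: [-7.5, -4.0, 17.6]
gripper_width: 0.0081
```

```bash
python3 -m pendant '[[0.3,0,0,0,0],[0.3,0,0,0,0],[0.3,0,0,0,0],[0.3,0,0,0,0],[0.3,0,0,0,0],[0.3,0,0,0,0]]'; python3 v.py m
```

```text
t: 19.97
eef_pos: [0.5668, 0.0899, 0.0799]
eef_rot: [3.141, -0.0, 1.899]
force: [-0.3, 0.3, -0.4]
gripper_width: 0.0258
19.9667 [0.5668 0.0899 0.0799] [ 3.141  -0.0002  1.8989] F [-0.3399  0.333  -0.4329] wheelxy mm [-1.      3.4558] yaw 18.800071900687286 F wheel [-0.2144  0.4248] 0.02578606391935838
```

View pics/m_scene.png

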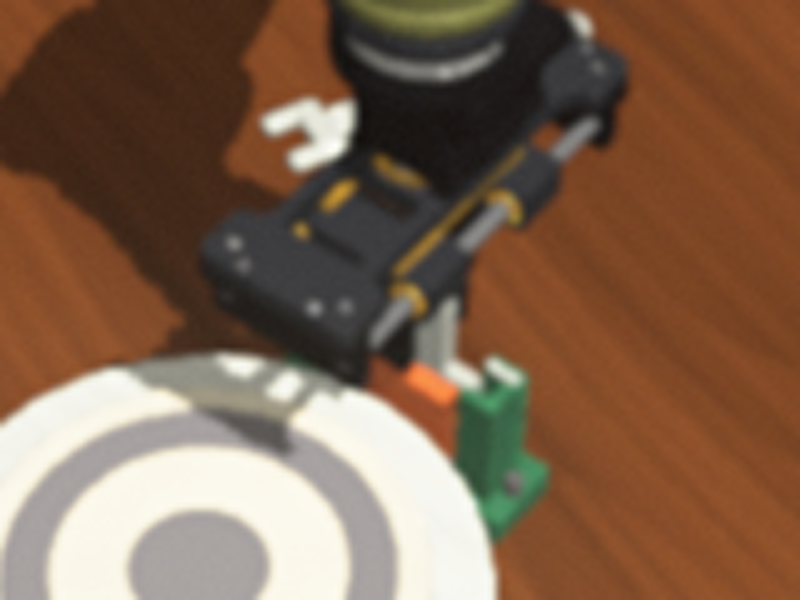

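```bash
python3 -m pendant '[[0.3,0,0,-0.2,0],[0.3,0,0,-0.4,0],[0.3,0,0,-0.6,0],[0.3,0,0,-0.8,0],[0.3,0,0,-0.8,0],[0.3,0,0,-0.8,0],[0.3,0,0,-0.8,0],[0.3,0,-0.8,0,0],[0.3,0,-0.8,0,0],[0.3,0,-0.8,0,0]]'; python3 -m pendant '[[0.3,-0.5,-0.8,0,0],[0.3,-0.9,-0.5,0,0],[0.3,-0.9,0,0,0],[0.3,-0.9,0,0,0],[0.3,-0.9,0,0,0],[0.3,-0.9,0,0,0],[0.3,-0.9,0,0,0],[0.3,0,0,0,0]]'
python3 v.py n; python3 - <<'E'
from h import *
p=camera("top");np.savez("top_n.npz",**{k:p[k] for k in("color","z_map","K","extrinsics")})
c=px(p,[.57,.087,.08]).astype(int);cv2.imwrite("pics/n_top.png",cv2.resize(p["color"][c[1]-30:c[1]+30,c[0]-40:c[0]+40,::-1],None,fx=10,fy=10,interpolation=cv2.INTER_CUBIC))
q=dict(np.load("scene_n.npz"));c=px(q,[.57,.087,.08]).astype(int);cv2.imwrite("pics/n_scene.png",cv2.resize(q["color"][c[1]-30:c[1]+30,c[0]-40:c[0]+40,::-1],None,fx=10,fy=10,interpolation=cv2.INTER_CUBIC))
cv2.imwrite("pics/n_full.png",p["color"][:,:,::-1])
p2=camera("scene")
for l in("clip_left","clip_right","pad_foot","pad_tab"):
  for pp in(p,p2): print(l,[(round(d["score"],2),w(pp,d["position"]).round(4).tolist()) for d in landmark_of(pp,l)][:4])
E
```

```text
t: 20.85
eef_pos: [0.5096, 0.0709, 0.1913]
eef_rot: [3.14, 0.0, 1.9]
force: [-0.2, 0.2, 0.4]
gripper_width: 0.0262
t: 21.52
eef_pos: [0.5275, -0.0852, 0.1908]
eef_rot: [3.141, 0.003, 1.892]
force: [-0.2, -1.1, 1.0]
gripper_width: 0.0262
21.5167 [ 0.5275 -0.0852  0.1908] [3.1408 0.0026 1.8925] F [-0.1569 -1.1011  0.9927] wheelxy mm [ -94.664 -149.668] yaw 18.4298257920328 F wheel [-0.5033 -0.9918] 0.026239898691120277Traceback (most recent call last):
  File "<stdin>", line 8, in <module>
ValueError: it knows: bracket_mouth, brush, cup, mould, pad_foot, pad_lining, pad_tab, slot_left, slot_right, stand, wheel, wrench
```

View pics/n_scene.png

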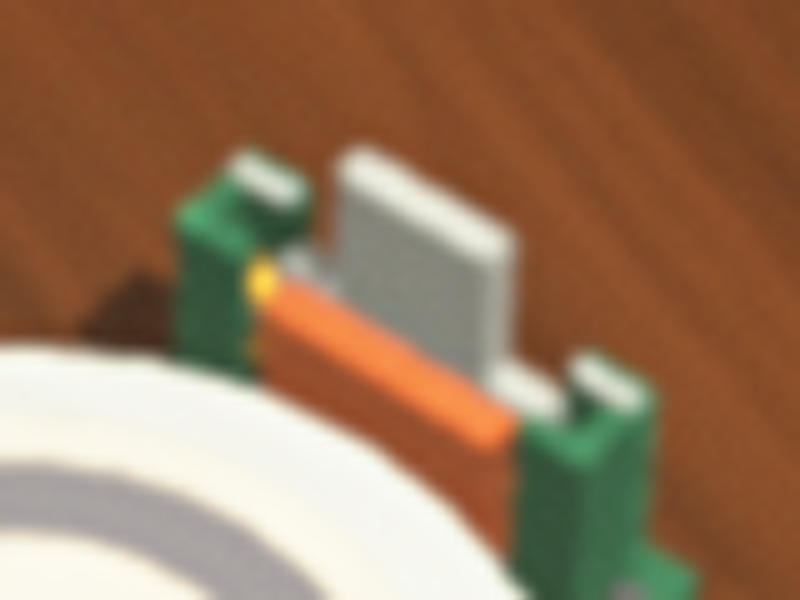

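View pics/n_top.png

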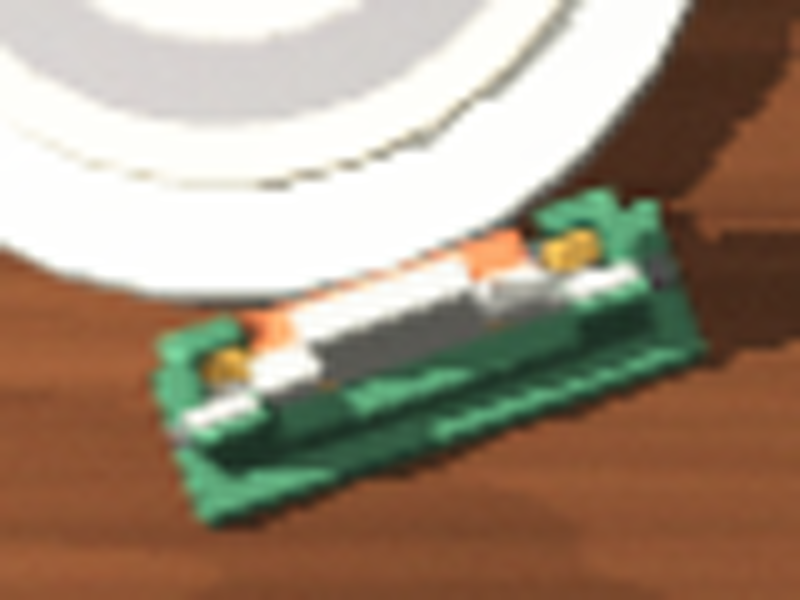

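View pics/n_full.png

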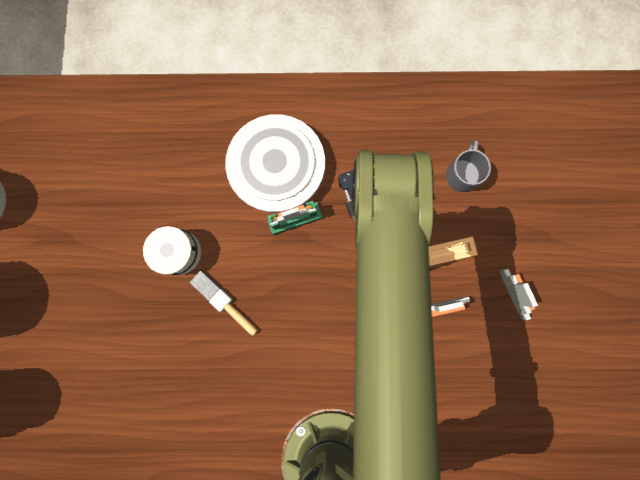

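```bash
python3 - <<'E'
from h import *
np.set_printoptions(precision=2,suppress=True)
O=np.array([.5687,.0873]);a=np.radians(18.8);R=np.array([[np.cos(a),-np.sin(a)],[np.sin(a),np.cos(a)]])
for f in("top0","top_n","scene0","scene_n"):
    p=dict(np.load(f+".npz"));h=cv2.cvtColor(p["color"],cv2.COLOR_RGB2HSV).astype(int);W=cloud(p);q=(W[...,:2]-O)@R*1e3;z=W[...,2]*1e3
    b=(h[...,0]>15)&(h[...,0]<30)&(h[...,1]>140)&(h[...,2]>110)&(abs(q[...,0])<20)&(abs(q[...,1])<60)
    for s in(1,-1):
        m=b&(s*q[...,1]>0);vv,uu=np.nonzero(m);print(f,s,m.sum(),[uu.mean(),vv.mean()] if m.sum() else "", q[m].mean(0) if m.sum() else "",z[m].mean() if m.sum() else "")
    if f.endswith("n"):
        m=(abs(q[...,0])<9)&(abs(q[...,1])<24)&(z>105);print("tab top",m.sum(),np.median(z[m]),np.median(q[m],0))
        m2=(abs(q[...,0])<12)&(abs(q[...,1])<24)&(z>80);P=q[m2];r=cv2.minAreaRect(P.astype(np.float32));print(r)
        for s in(1,-1):
            m=(abs(q[...,0])<6)&(abs(s*q[...,1]-27.5)<5)&(z>60);print("shoulder",s,m.sum(),np.median(z[m]))
        x=np.c_[q[m2],z[m2]];
A=cv2.imread("pics/top0.png");B=cv2.imread("pics/n_full.png");c=px(p,[0,0,0])
t=np.hstack([cv2.resize(i[195:240,260:330],None,fx=5.7,fy=5.7*1.6,interpolation=cv2.INTER_NEAREST) for i in(A,B)]);cv2.imwrite("pics/cmp.png",t)
E
```

```text
top0 1 21 [np.float64(275.14285714285717), np.float64(218.66666666666666)] [ 4.33 41.64] 64.06973867569394
top0 -1 19 [np.float64(309.0), np.float64(207.0)] [  4.14 -41.92] 65.87985739296953
top_n 1 10 [np.float64(274.1), np.float64(218.1)] [ 5.31 43.05] 70.08562946237524
top_n -1 16 [np.float64(308.6875), np.float64(206.625)] [  4.97 -41.5 ] 67.28474075952803
tab top 74 112.68999721948515 [-0.75  1.35]
((-0.2519655227661133, 1.1788787841796875), (8.538654327392578, 39.50181579589844), 0.4627637267112732)
shoulder 1 19 71.89912953732747
shoulder -1 23 72.55498881034295
scene0 1 0   
scene0 -1 23 [np.float64(325.9130434782609), np.float64(270.7826086956522)] [  4.31 -37.83] 56.813767989496135
scene_n 1 0   
scene_n -1 13 [np.float64(325.61538461538464), np.float64(269.9230769230769)] [  6.33 -37.04] 62.19562256097357
tab top 102 112.07889560512612 [0.82 4.42]
((-0.5534844398498535, 2.236316680908203), (12.19467830657959, 41.802555084228516), 0.23812894523143768)
shoulder 1 28 72.7961808114168
shoulder -1 23 72.5956984676429
```

View pics/cmp.png

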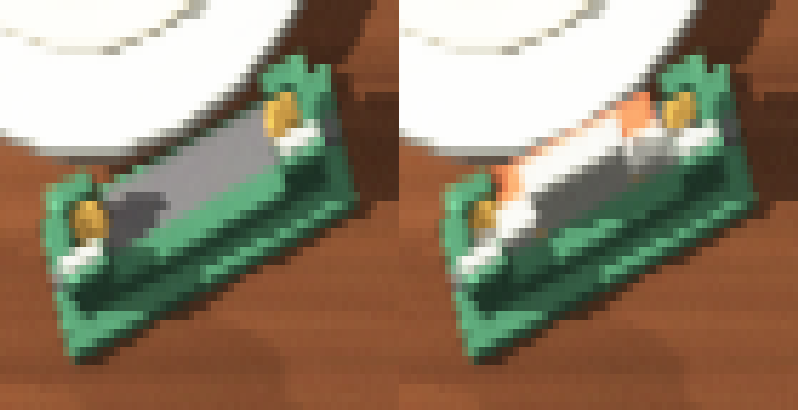

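```bash
python3 - <<'E'
from h import *
np.set_printoptions(precision=1,suppress=True)
O=np.array([.5687,.0873]);a=np.radians(18.8);R=np.array([[np.cos(a),-np.sin(a)],[np.sin(a),np.cos(a)]])
for f in("top0","scene0"):
    p=dict(np.load(f+".npz"));h=cv2.cvtColor(p["color"],cv2.COLOR_RGB2HSV).astype(int);W=cloud(p);q=(W[...,:2]-O)@R*1e3;z=W[...,2]*1e3
    for x0 in range(-12,18,3):
        m=(abs(q[...,1])<28)&(q[...,0]>=x0)&(q[...,0]<x0+3);print(f,x0,m.sum(),np.percentile(z[m],[10,50,90]) if m.sum() else "",np.median(h[m],0) if m.sum() else "")
    b=(h[...,0]>15)&(h[...,0]<30)&(h[...,1]>140)&(h[...,2]>110)&(abs(q[...,0])<20)&(abs(q[...,1])<60)
    print(np.c_[q[b],z[b]][::2].tolist().__len__());print(np.sort(z[b]))
p=dict(np.load("top_n.npz"));h=cv2.cvtColor(p["color"],cv2.COLOR_RGB2HSV).astype(int);W=cloud(p);q=(W[...,:2]-O)@R*1e3;z=W[...,2]*1e3
for s in(1,-1):
    m=(abs(s*q[...,1]-43)<7)&(q[...,0]>-4)&(q[...,0]<9);print(s);print(np.c_[q[m],z[m],h[m]])
E
```

```text
top0 -12 38 [24.3 48.3 51. ] [ 71. 113. 158.]
top0 -9 30 [47.2 49.2 51.4] [ 71.  111.5 173. ]
top0 -6 17 [46.8 49.  50.9] [ 71.  97. 166.]
top0 -3 14 [31.2 33.7 36. ] [ 67.   26.  154.5]
top0 0 29 [30.  32.8 35.8] [ 15.   7. 152.]
top0 3 28 [31.  32.8 35.3] [ 13.5   7.  152.5]
top0 6 30 [30.5 33.7 36.3] [ 15.    7.5 152.5]
top0 9 28 [30.1 33.1 34.7] [ 12.5   8.  153. ]
top0 12 24 [31.1 33.6 35.4] [ 23.    9.  146.5]
top0 15 7 [24.6 31.8 41.5] [ 60.  18. 143.]
20
[47.8 47.8 49.2 49.3 49.6 50.8 50.8 51.  61.1 62.4 62.8 63.  63.  64.4
 66.  66.1 66.3 66.5 66.8 67.8 67.8 68.2 68.4 68.5 68.9 69.  69.1 69.5
 69.6 70.2 71.  71.4 71.5 72.2 73.4 74.9 75.1 75.1 75.3 75.5]
scene0 -12 27 [46.9 48.6 51. ] [ 65.  97. 138.]
scene0 -9 78 [33.  42.  49.7] [ 67.5 106.   96. ]
scene0 -6 59 [32.2 36.6 47.8] [64. 67. 99.]
scene0 -3 26 [30.8 33.  35.1] [ 18.5  15.  120.5]
scene0 0 30 [30.5 33.5 35.2] [ 12.  16. 125.]
scene0 3 23 [31.1 33.3 34.7] [ 15.  17. 127.]
scene0 6 17 [33.1 34.  35.4] [ 23.  18. 148.]
scene0 9 4 [32.1 33.  35.2] [ 22.5  20.  121.5]
scene0 12 0  
scene0 15 3 [47.1 50.2 50.4] [ 28.  1
[... 2205 characters left out ...]
  5.1 -37.5  69.1  21.  159.  239. ]
 [  4.6 -39.7  67.6  19.  168.  207. ]
 [  3.8 -41.9  67.8  19.  167.  199. ]
 [  3.  -44.1  67.9  19.  166.  200. ]
 [  2.3 -46.3  67.8  20.  161.  166. ]
 [  5.6 -48.7  45.   60.   82.  124. ]
 [  3.4 -36.7  65.9  20.  150.  226. ]
 [  3.1 -38.9  63.6  20.  168.  205. ]
 [  1.2 -41.2  69.6  20.  149.  204. ]
 [  1.6 -43.4  63.1  20.  103.  168. ]
 [  1.8 -45.6  58.1  21.   61.  113. ]
 [  6.2 -48.   29.1  65.   54.  113. ]
 [ -3.5 -49.9  79.2  63.   39.  191. ]
 [  1.6 -38.2  59.3  20.   52.  162. ]
 [  0.8 -40.4  59.3  21.   30.  197. ]
 [  0.5 -42.6  57.2  30.    8.  235. ]
 [ -3.8 -37.5  77.4  43.   20.  209. ]
 [ -2.7 -36.6  58.4  49.   20.  179. ]]
```

```bash
python3 - <<'E'
from h import *
o=manip.observe();print(o["t"],o["force"],o["joint_velocities"].round(3));manip.close_job()
E
```

```text
21.6667 [-0.30518218  1.30544432  0.39716761] [-0.013 -0.007 -0.017  0.011 -0.001 -0.     0.001]
the job is handed in; nothing more can be done
```

I took the smallest plate from the stand and slid it down between the bracket posts with the lining towards the wheel. I pressed it onto the seat with about 20 N, let go, backed the arm clear and handed the job in at 21.7 s.

**Checks that passed**
- **Seated:** it hit a hard stop with the foot at about 32.4 mm. The seat showed at about 33 mm in the depth pictures from before the job.
- **Level:** the tab top is at about 112 mm, which puts the foot at about 32 mm. Both shoulders are at about 72–73 mm.
- **Clips:** in the top view both brass noses reach out to x of about 1.5–2.7 mm, at heights of 63–66 mm. That is above the ear tops at about 58 mm, so both have snapped over. I judged this from depth pixels, because the clip joints cannot be read directly.
- **Other things:** the mould, cup, brush and the look-alike plates I could see looked unmoved. In the last top view the arm hid the wrench and part of one look-alike.

**Checks that disagreed or were weaker**
- **Position:** the arm's reading and the scene-camera fit differed by up to about 3 mm before insertion. I aimed between them and went by force.
- **First contact:** the plate first stopped at a foot height of about 72 mm, where I had it too far towards the wheel. Moving it back freed it.
- **Sideways placing:** estimates ran from about 0.7 to 1.7 mm towards +y, with one noisier fit near 2.2 mm. The slot walls limit it to 2 mm, and I felt no sideways force there.
- **Sideways load:** while pressing down, the bracket pushed the plate back from the wheel with up to about 11 N.
- **Letting go:** the opened gripper dropped about 3.6 mm, but no contact force showed afterwards.

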